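# Load the slot dryer and latch its press bar

## Task

Slide the dryer's press bar back out of the way, push every sample carrier blade-first fully home into a slot of its own (any slot), and push the bar in again behind them. Then swing the latch loop over its keeper and press the lever down flat past centre, so that the bar is held shut. Leave the glassware, spatula and other things on the bench standing where they are.

Things in the scene. Friction and masses are not known exactly. Their poses are not given: they have to be found in the camera images.
- dryer: fixed low stainless slot dryer, placed and turned anew each time. Origin: on the bench below the middle of its front face; x into the block, away from the robot; y left along the face; z up. Base plate and sill: top z 12, x -130 to +110, y -190 to +230. Block: x 0 to 105, y -147 to +147, top z 70. Keeper pylon at its left: x 0 to 105, y 175 to 225, top z 70
- slot0 (a point): middle of the floor of the leftmost slot at its mouth, in the front face (axes as the dryer's). Four slots, at dryer y +102, +34, -34, -102, floors level with the sill: 46 wide, 12 high, 70 deep to a solid end. A carrier is fully home with its blade end against that end: its origin is then at dryer x -30, z 12
- press_bar (a joint): position of the press bar in m: 0 = fully in (home), 0.1 = fully back towards the robot; it starts partly in. It slides along the dryer's x with 3 N of friction and stays where left. At its left end it carries the latch arm (120 long, 50 wide, centred on dryer y 200, top z 70), at its right end a grip post
- bar_face (a point): middle of the press bar's slot-side face (at dryer x -41.5 mm when home, clearing seated carriers by 1.5 mm). The cross bar is aluminium, 12 thick, z 16 to 34, y -180 to +180, in front of all slots. With the joint above 0.09 there is room to set a carrier on the sill between the bar and its slot
- bar_grip (a point): grip point on the press bar's black upright grip post, at its right end: post 20 (dryer x) by 24 (dryer y), top 17 mm above this point; push or pull it along the dryer's x
- lever_pivot (a point): axis of the latch lever (along the dryer's y), on the latch arm, 15 mm above the arm's top; moves with the press bar
- latch_lever (a joint): lever angle in rad about lever_pivot: 0 = flat, closed, its end pointing to the dryer's -x (towards the robot); pi/2 = upright; at most 1.95 (leaning to the keeper). Starts about upright, stays where left (0.07 N m friction). With the loop hooked it passes centre near 0.25 and is then drawn flat and stays; pressing needs a few N at its end
- lever_tip (a point): middle of the lever's outer face at its free end, 70 mm from lever_pivot; the lever is a steel plate 36 wide (dryer y), 6 thick. Press on this outer face: it looks to the dryer's +x when the lever is upright, and up when it is flat
- latch_loop (a joint): loop angle on the lever in rad, at most 3.5; the loop's elevation above level (from loop_hinge to the keeper, dryer +x) is this value minus joint latch_lever. It swings nearly freely: it starts flopped back over the lever, leaning towards the robot against its stop; lifted forward past the vertical, it drops towards the keeper
- loop_hinge (a point): pin about which the loop turns (along the dryer's y), on the lever 22 mm from lever_pivot: above the pivot when the lever is upright, 21 mm behind (dryer -x) and 6 mm below it when flat
- loop_bar (a point): middle of the loop's cross bar (round, 6 thick), 75 mm from loop_hinge; the two side wires are 50 mm apart, outside the lever. The point's x points from hinge to bar; z is the loop's upper side
- loop_tab (a point): centre of the black round finger tab on the cross bar: a disc 20 across and 20 wide, axis along the dryer's y; 12 mm beyond the bar and 14 mm to the loop's upper side. Pinched along the dryer's y, it can turn between the fingers as the loop swings
- keeper_seat (a point): where the centre of the loop's cross bar lies when hooked, not yet drawn tight: on the +x side of the keeper's hook, 11 mm above the pylon (axes as the dryer's). Hook: plate 30 wide, 6 thick, just before this point, leaning over it, top 12 mm above it. It is sprung, giving 3 mm. With the lever upright and the press bar home, the loop drops down 5 to 9 mm behind this point
- carrier0: loose sample carrier, all alike (3 or 4 of the 4 present, else None): level aluminium blade 40 wide, 6 thick, with a black grip post at its rear. Origin: underside, below the post's centre; x = insertion direction. Blade x -10 to +100 (last 12 mm only 28 wide). Post 20 (x) by 24 (y), top at z 48. About 110 g, balanced 35 mm ahead of the origin
- carrier1: loose sample carrier, all alike (3 or 4 of the 4 present, else None): level aluminium blade 40 wide, 6 thick, with a black grip post at its rear. Origin: underside, below the post's centre; x = insertion direction. Blade x -10 to +100 (last 12 mm only 28 wide). Post 20 (x) by 24 (y), top at z 48. About 110 g, balanced 35 mm ahead of the origin
- carrier2: loose sample carrier, all alike (3 or 4 of the 4 present, else None): level aluminium blade 40 wide, 6 thick, with a black grip post at its rear. Origin: underside, below the post's centre; x = insertion direction. Blade x -10 to +100 (last 12 mm only 28 wide). Post 20 (x) by 24 (y), top at z 48. About 110 g, balanced 35 mm ahead of the origin
- carrier3: loose sample carrier, all alike (3 or 4 of the 4 present, else None): level aluminium blade 40 wide, 6 thick, with a black grip post at its rear. Origin: underside, below the post's centre; x = insertion direction. Blade x -10 to +100 (last 12 mm only 28 wide). Post 20 (x) by 24 (y), top at z 48. About 110 g, balanced 35 mm ahead of the origin
- beaker: bystander: empty glass beaker, 72 across, 95 high; origin at its foot
- flask: bystander: stoppered conical glass flask, 84 across, 125 high; origin at its foot
- reagent: bystander: amber bottle, 68 across, 140 high; origin at its foot
- dish: bystander: covered glass dish, 90 across, 16 high; origin at its foot
- mortar: bystander: white bowl, 90 across, 60 high; origin at its foot
- spatula: bystander: flat steel spatula 125 long, up to 18 wide, lying on the bench left of the dryer; origin near its middle, x along it
Mind the look-alikes: they are no part of the job. Leave any yellow look-alike of the carrier3 alone.

How it is judged:
By the outcome, as a careful person would: the job done as asked, in the order asked, and still so for the second after the job is handed in, with the robot touching nothing.
Of carrier0, carrier1, carrier2, carrier3 only 3 to 4 are there at a start; the rules pass over those that are not, and their reading is None.
At some moment in a run one of carrier0, carrier1, carrier2, carrier3 may be knocked a few centimetres aside while the robot is not near it.
Once in a run the grip may slacken for a moment while it holds something.
It also fails if it takes over 208 s, if anything falls off the work surface, if the arm or the gripper's body presses on something with over 40 N, if the wrist force passes 120 N, or if a joint passes its speed limit or range.

## Robot

A 6-joint arm with a two-finger parallel gripper is mounted at the origin on the work surface. World frame = base frame: x ahead of the robot, y to its left, z up, the work surface at z = 0. Lengths are in m, angles in rad, forces in N, time in s.
With the tool pointing down it reaches from about 0.275 to 0.85 m from the base axis. Payload 19 kg.
Tool frame: the origin (TCP) lies at the very end of the fingers, on their centre line; the grasp point (between the pads) lies 19 mm behind it; y points along the fingers, z is the direction in which the jaws open and shut, and the axes are right-handed (so a half turn about y gives the same grasp; the last joint's range is limited). The gripper opens to 85 mm and grips with 20 to 120 N. Pads are 22 mm wide; open, the fingers measure 114 mm over their backs; the gripper's body (76 mm by 85 mm) begins 54 mm behind the grasp point. The pads swing forward as they close: fully open they stand 13 mm farther back than shut.
Start: joints at [1.173, 0.15, 1.437, -0, 1.554, -0.134], TCP at [0.15, 0.555, 0.231] pointing down, gripper open.
Joint ranges: [-2.8, 2.8], [-0.68, 2.1], [0.12, 2.68], [-1.39, 4.53], [0.16, 2.79], [-2.81, 2.81]. Speed limits (rad/s): [1.89, 1.89, 2.22, 3.01, 3.01, 3.01].

## Interface

Orientations are given as a unit quaternion [x, y, z, w].
In Python, from workcell import * gives the robot as it stands.
- The arm moves only by the tool arm_command, never from a script. Its argument "deltas" is text: rows parted by semicolons, each of 5 numbers parted by spaces: the shift along the tool's x, y, z in m, then the turn about the tool's y in rad, then the finger opening in m, from 0 to 0.0854. In form: tx ty tz roll fingers; .... A call has 1 to 8 rows; each row is the pose to reach, as a shift and turn from the pose commanded when the call began, along the tool's axes at that moment; what a row does not reach only later rows make up. A row lasts 1/12 s, in which the tool goes at most 41.7 mm and 7.16 degrees, less where a joint would pass 70% of its speed; a pose out of reach is approached as far as the arm can. A call with a gripper value outside its range is refused whole. The fingers move at their own pace and stop on an object; the grip force is fixed at half the most. Time passes only in rows, so rows that repeat a pose let the fingers close. It gives the time, the measured TCP pose, the force and the opening at its end, in the units of the state.
- sense(): the state, without advancing time (a new reading comes with each control period).
- read_camera(name): name is "side" or "top"; returns the picture (384x512x3 uint8, blue, green, red); there is no depth.
- camera_info(name): a dict with "mtx" (3x3 intrinsics, pixels), "xyz" and "attitude" of the camera in the world. Camera axes: x right, y up, looking along -z (the intrinsics and any distortion apply to the point x, -y, -z); pixel columns grow to the right and rows downward; lengths in m; the calibration is good to about 2 mm. A picture is of the moment at which its call begins. camera_info takes no time and is no camera call.
- job_done(): hands the job in, once; it reports no verdict.
Trained networks look in the newest picture that a camera, given by its name, has taken for a name from the list of things; names that differ only in an ending like _2 or _b are one class to them, and where a whole thing is asked for, a point or a joint stands for the part that bears it (a point fixed in the world has none). Each returns a list of dicts, best first, with "p" (0 to 1); they miss things now and then, are a little off and sometimes report something else, mostly with a low value. They report only what shows in the picture. A call takes as long as a camera call. They do not tell look-alikes from the thing itself.
- silhouettes(camera, label): "region" (384x512 bool, what is visible of it) and "rect" ([centre column, centre row, width, height] in pixels, round what is visible of it).
The state is a dict: "time": time; "joint_positions": joint angles; "joint_vel": joint speeds; "effort": joint torques, N m; "tool_pos": TCP position; "tcp_rot": TCP orientation; "ft_force": force on the tool from outside, world axes, zero at the start; "torque": the same for the moment, N m; "grip_width": opening from 0.0 (shut) to 1.0 (fully open).
Only numpy, scipy, OpenCV 4.12 (cv2) and the standard library are available. Lean on these libraries where they do the work, as an engineer would, in place of code of your own. Each camera call takes 0.05 s, during which the arm holds its last target.

## Working session

There is one attempt and no reset: what is moved stays moved. The work goes in short steps, Python scripts to look and compute and a tool call to move; the robot and the scene stay as the last step left them, time stands still between calls to the robot, and variables do not carry over. Pictures are saved under pics/ and viewed, and the job is handed in when it is done.

Besides the shell and the picture viewer there is one more tool, called after "Emit:" as name(argument=value, ...) on one line, values as JSON. arm_command: Moves the arm, as the interface text tells. Its arguments: {"type":"object","properties":{"deltas":{"type":"string"}},"required":["deltas"]}

```bash
ls -la; mkdir -p pics
python3 - <<'E'
from workcell import *
import cv2
print(sense())
for n in ["side","top"]:
    im=read_camera(n); cv2.imwrite(f"pics/{n}0.png",im); print(n,camera_info(n))
E
```

```text
total 12
drwxr-xr-x  3 agent agent 4096 Dec  7 14:33 .
drwxr-xr-x 23 root  root  4096 Dec  7 14:33 ..
drwxr-xr-x  2 agent agent 4096 Dec  7 14:33 pics
{'time': 0.0, 'joint_positions': array([ 1.17296613e+00,  1.50984827e-01,  1.43798500e+00,  1.19912331e-05,
        1.55381435e+00, -1.34045071e-01]), 'joint_vel': array([-0.00188091,  0.0021217 ,  0.00050862, -0.000446  , -0.00036106,
        0.00150209]), 'effort': array([-5.61241704e-04, -7.13054752e+01, -5.70859408e+01, -2.05776964e-04,
        8.91617616e-03,  4.89837419e-05]), 'tool_pos': array([0.14987252, 0.55488235, 0.23069905]), 'tcp_rot': array([ 0.70137061, -0.09310683,  0.09287722, -0.70055992]), 'ft_force': array([-0.70445134,  0.53294842, -0.7688573 ]), 'torque': array([-0.05725928, -0.02186822,  0.01704472]), 'grip_width': 1.0016906525844111}
side {'mtx': array([[406.05855625,   0.        , 259.06030001],
       [  0.        , 406.05855625, 193.93481964],
       [  0.        ,   0.        ,   1.        ]]), 'xyz': array([ 0.39729257, -1.16251351,  1.06569155]), 'attitude': array([ 0.41340636, -0.0131419 , -0.03141046,  0.9099098 ])}
top {'mtx': array([[399.49042441,   0.        , 254.34383934],
       [  0.        , 399.49042441, 197.67749925],
       [  0.        ,   0.        ,   1.        ]]), 'xyz': array([ 0.33228693, -0.05708015,  1.25587661]), 'attitude': array([-0.04827374,  0.0384442 ,  0.70715405, -0.70436129])}
```

View pics/top0.png

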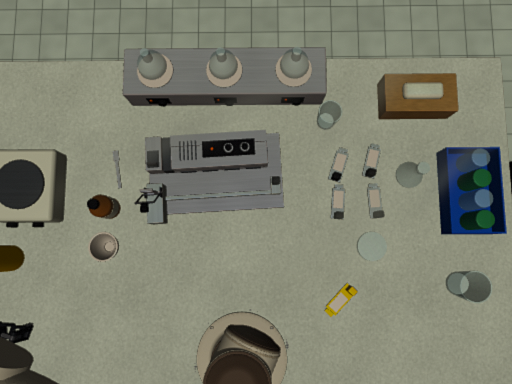

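View pics/side0.png

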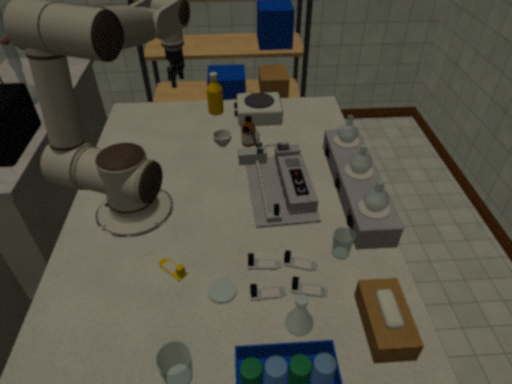

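```bash
cat > h.py <<'E'
import numpy as np, cv2
from scipy.spatial.transform import Rotation as R
from scipy.optimize import least_squares
from workcell import *
CI={n:camera_info(n) for n in("side","top")}
def proj(n,P):
    c=CI[n]; p=(np.atleast_2d(P)-c["xyz"])@R.from_quat(c["attitude"]).as_matrix()
    p=p*[1,-1,-1]; q=p@np.array(c["mtx"]).T
    return q[:,:2]/q[:,2:]
def ray(n,uv):
    c=CI[n]; d=np.linalg.inv(c["mtx"])@np.array([uv[0],uv[1],1.])
    return np.array(c["xyz"]),R.from_quat(c["attitude"]).as_matrix()@(d*[1,-1,-1])
def onz(n,uv,z):
    o,d=ray(n,uv); return o+d*(z-o[2])/d[2]
def crop(n,im,c0,r0,c1,r1,s,name):
    cv2.imwrite("pics/"+name,cv2.resize(im[r0:r1,c0:c1],None,fx=s,fy=s,interpolation=cv2.INTER_CUBIC))
def tri(uvs,uvt):
    A=[];b=[]
    for n,uv in(("side",uvs),("top",uvt)):
        o,d=ray(n,uv);d/=np.linalg.norm(d);M=np.eye(3)-np.outer(d,d);A.append(M);b.append(M@o)
    return np.linalg.lstsq(np.vstack(A),np.hstack(b),rcond=None)[0]
E
python3 - <<'E'
from h import *
t=cv2.imread("pics/top0.png");s=cv2.imread("pics/side0.png")
crop("top",t,130,120,290,230,5,"t1.png");crop("side",s,230,130,330,230,6,"s1.png")
crop("top",t,320,135,395,225,6,"t2.png");crop("side",s,235,240,335,310,7,"s2.png")
for l in["carrier0","dryer","bar_grip","loop_tab","latch_lever","latch_loop"]:
  for n in("top","side"):
    for d in silhouettes(n,l):
        if d["p"]>.2: print(l,n,round(d["p"],2),np.round(d["rect"],1))
print(onz("top",(275,181),.05),sense()["time"])
E
```

```text
carrier0 top 0.93 [377.9 201.3  22.2  39.5]
carrier0 top 0.72 [341.1 203.7   6.   32.3]
carrier0 top 0.67 [337.  164.7  22.3  32.3]
carrier0 top 0.59 [368.1 160.9  20.   34.1]
carrier0 top 0.59 [342.9 298.2  32.5  33.7]
carrier0 top 0.34 [208.7 197.7 142.3  52.4]
carrier0 side 0.84 [265.9 263.1  33.9  12.5]
carrier0 side 0.82 [268.1 292.1  37.9  23.4]
carrier0 side 0.8 [299.2 261.4  36.1  21.5]
carrier0 side 0.79 [311.1 283.6  37.   17.5]
dryer top 0.74 [212.  176.9 147.3  95.3]
dryer top 0.55 [146.6 201.1  25.9  22.2]
dryer side 0.77 [279.  177.8  83.3 100.7]
dryer side 0.67 [261.2 174.8  45.   96. ]
bar_grip top 0.78 [207.3 199.8 144.4  50.7]
bar_grip top 0.55 [148.9 204.8  22.   18.5]
bar_grip top 0.4 [104.9 246.4  26.4  31.5]
bar_grip top 0.35 [340.9 203.1   9.6  30.9]
bar_grip side 0.91 [261.9 175.2  43.3  96.7]
loop_tab top 0.67 [148.2 201.3  17.7  23.7]
loop_tab top 0.47 [147.3 205.8  20.   21.4]
loop_tab side 0.45 [247.  130.2   8.2   3.8]
latch_lever top 0.49 [149.6 198.9  16.7  25.9]
latch_lever side 0.46 [250.3 138.8  20.6  18.3]
latch_loop top 0.67 [144.4 203.6  15.9  19.8]
latch_loop side 0.65 [248.1 130.4  11.5   6.7]
latch_loop side 0.51 [270.2 292.9  35.8  20.5]
[ 0.5320906  -0.10378772  0.05      ] 0.7
```

View pics/t1.png

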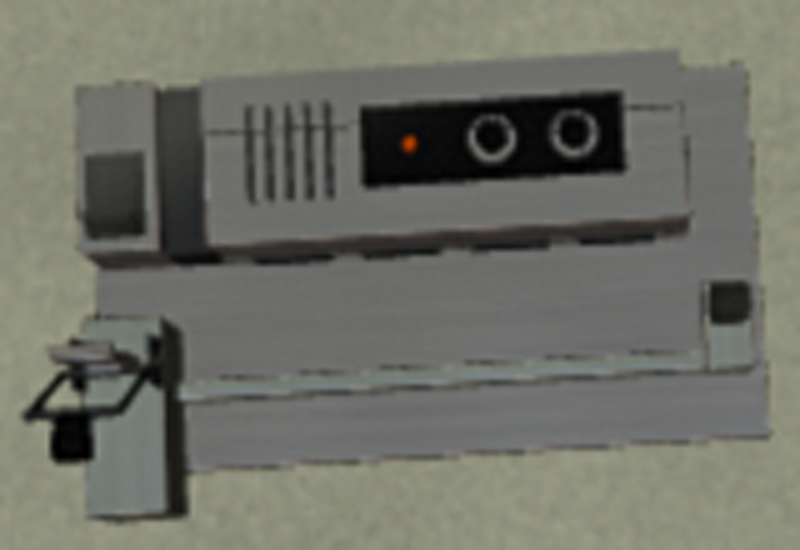

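View pics/s1.png

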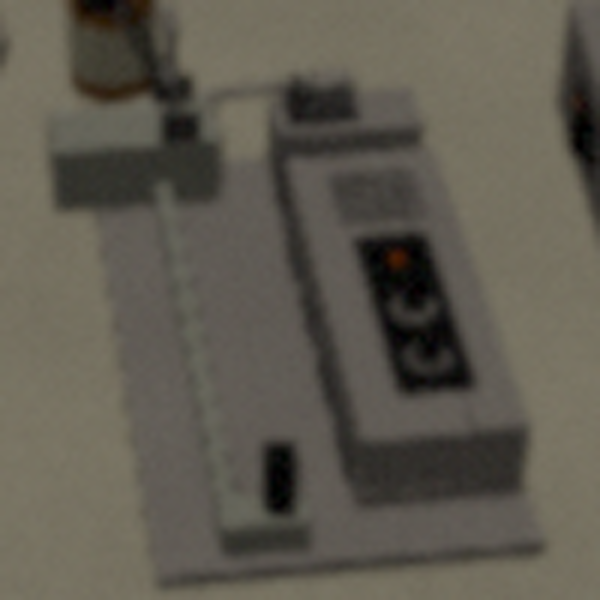

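View pics/t2.png

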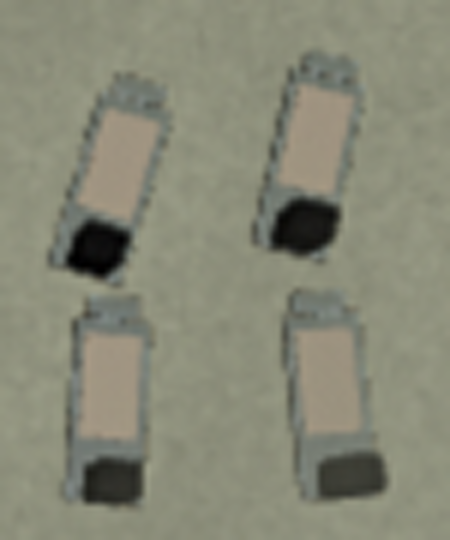

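View pics/s2.png

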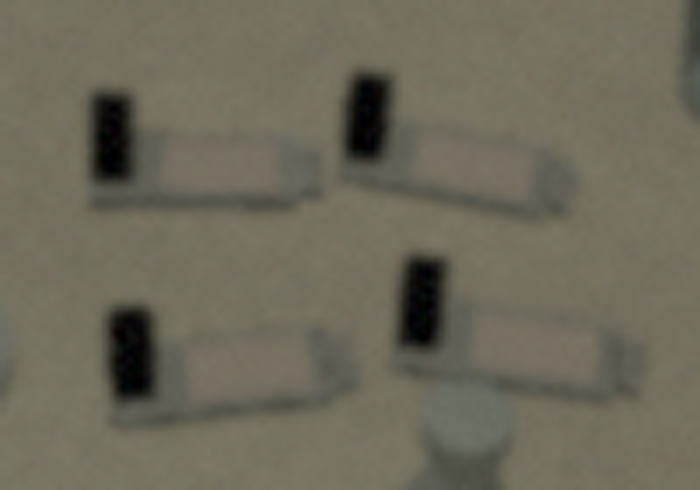

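```bash
cat >> h.py <<'E'
def T(p,P): # p=x,y,yaw ; local mm -> world m
    P=np.atleast_2d(P)/1000.; c,s=np.cos(p[2]),np.sin(p[2])
    return np.c_[p[0]+c*P[:,0]-s*P[:,1],p[1]+s*P[:,0]+c*P[:,1],P[:,2]]
def uc(pts,c0,r0,s): return (np.array(pts)+.5)/s-.5+[c0,r0]
def fit(obs,p0):
    f=lambda p:np.concatenate([(proj(n,T(p,L))-uv).ravel() for n,L,uv in obs])
    r=least_squares(f,p0,loss="soft_l1"); return r.x,[np.round((proj(n,T(r.x,L))-uv),1).tolist() for n,L,uv in obs]
def box(x0,x1,y0,y1,z0,z1):
    v=[(x,y,z) for x in(x0,x1) for y in(y0,y1) for z in(z0,z1)]
    e=[(0,1),(2,3),(4,5),(6,7),(0,2),(1,3),(4,6),(5,7),(0,4),(1,5),(2,6),(3,7)]
    return np.array(v,float),e
def wire(n,im,c0,r0,s,p,boxes,col):
    for b in boxes:
        v,e=box(*b); q=(proj(n,T(p,v))-[c0,r0]+.5)*s-.5
        for i,j in e: cv2.line(im,tuple(int(k) for k in np.round(q[i])),tuple(int(k) for k in np.round(q[j])),col,1)
DRY=[(-130,110,-190,230,0,12),(0,105,-147,147,12,70),(0,105,175,225,12,70)]
CAR=[(-10,88,-20,20,0,6),(88,100,-14,14,0,6),(-10,10,-12,12,6,48)]
def up(im,c0,r0,c1,r1,s): return cv2.resize(im[r0:r1,c0:c1],None,fx=s,fy=s,interpolation=cv2.INTER_CUBIC)
E
cat > f1.py <<'E'
from h import *
obs=[("top",[(-130,-190,12),(110,-190,12),(0,-147,70),(0,147,70),(105,-147,70),(105,147,70),(105,225,70),(105,175,70)],
 uc([(770,435),(745,65),(688,218),(207,248),(678,52),(203,80),(77,87),(155,83)],130,120,5)),
 ("side",[(-130,-190,12),(110,-190,12),(0,-147,70),(105,-147,70)],uc([(160,580),(545,546),(350,440),(527,425)],230,130,6))]
p,r=fit(obs,[.6,.1,0]);print(p);[print(x) for x in r]
BL=[(-10,20,6),(-10,-20,6),(88,-20,6),(88,20,6)]
t=[[(50,262),(118,283),(168,122),(95,97)],[(253,242),(320,262),(358,90),(292,72)],[(62,500),(130,507),(150,330),(78,322)],[(303,498),(375,490),(362,322),(290,325)]]
C=[]
for k,g in enumerate([(.55,-.2,-.2),(.55,-.28,-.2),(.47,-.2,0),(.47,-.28,0)]):
    q,r=fit([("top",BL,uc(t[k],320,135,6))],g);print(q,r);C.append(q)
np.savez("est.npz",dry=p,C=C)
E
cat > ov.py <<'E'
from h import *
import sys
t=cv2.imread(sys.argv[1]);s=cv2.imread(sys.argv[2]);tag=sys.argv[3]
E=np.load("est.npz");p=E["dry"];C=E["C"]
a=up(t,130,120,290,230,5);wire("top",a,130,120,5,p,DRY,(0,255,0))
b=up(s,230,130,330,230,6);wire("side",b,230,130,6,p,DRY,(0,255,0))
c=up(t,320,135,395,225,6);d=up(s,235,240,335,310,7)
for q in C: wire("top",c,320,135,6,q,CAR,(0,255,0));wire("side",d,235,240,7,q,CAR,(0,255,0))
for i,x in enumerate((a,b,c,d)): cv2.imwrite(f"pics/ov{tag}{i}.png",x)
E
python3 f1.py; python3 ov.py pics/top0.png pics/side0.png a
```

```text
[0.57410241 0.06486198 0.05307099]
[[0.1, 0.9], [0.3, 0.3], [0.7, 0.5], [-0.1, 0.1], [0.6, -0.0], [-0.4, 0.0], [-0.6, 0.1], [0.1, -0.1]]
[[-0.2, -0.7], [0.5, -0.8], [2.1, -0.1], [0.9, 0.0]]
[ 0.54831887 -0.29253907 -0.30516211] [[[-0.7, 0.8], [0.1, 1.0], [0.2, -1.2], [0.3, -0.7]]]
[ 0.56030968 -0.39905307 -0.2628341 ] [[[-0.8, 0.5], [0.4, 0.3], [0.9, -0.4], [-0.4, -0.5]]]
[ 0.42771073 -0.29445534 -0.12841724] [[[-0.8, 0.4], [0.6, 0.8], [0.4, -0.5], [-0.3, -0.7]]]
[ 0.42994352 -0.41938862  0.03395979] [[[-0.3, 0.9], [0.5, 1.8], [0.3, -1.3], [-0.4, -1.3]]]
```

View pics/ova0.png

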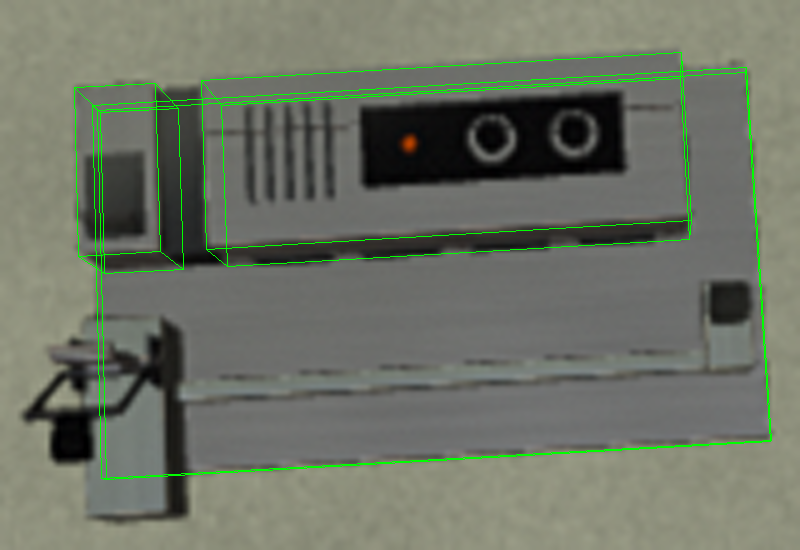

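View pics/ova1.png

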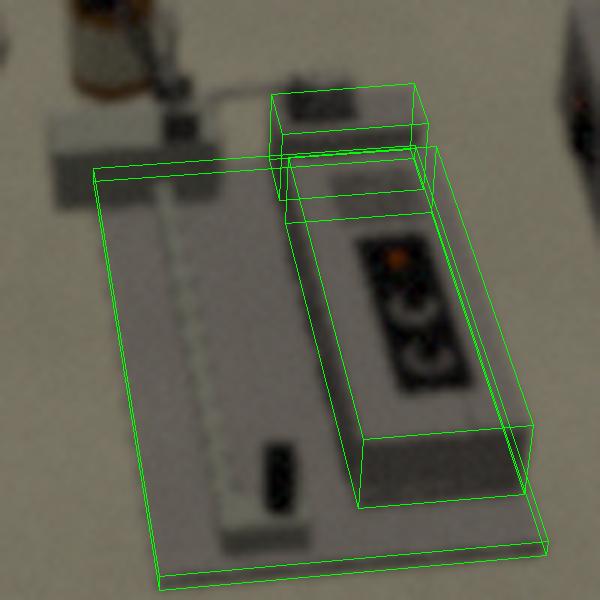

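View pics/ova2.png

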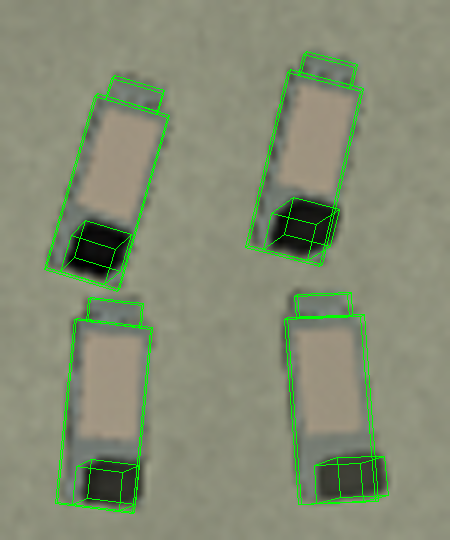

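View pics/ova3.png

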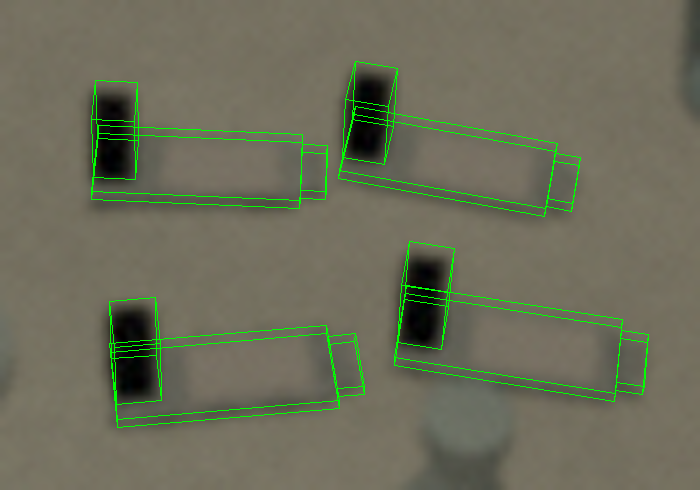

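```bash
cat >> h.py <<'E'
def loc(p,W):
    d=np.array(W)-[p[0],p[1],0];c,s=np.cos(p[2]),np.sin(p[2]);return np.array([c*d[0]+s*d[1],-s*d[0]+c*d[1],d[2]])*1000
def go(x,y,z,yaw=None):
    """print tool-frame delta from measured pose to world target, tool down. yaw = world dir of tool z (mod pi)"""
    s=sense();Rm=R.from_quat(s["tcp_rot"]).as_matrix()
    d=Rm.T@(np.array([x,y,z])-s["tool_pos"]); tz=Rm[:,2]; cur=np.arctan2(tz[1],tz[0]); roll=0
    if yaw is not None:
        dy=(yaw-cur+np.pi/2)%np.pi-np.pi/2; roll=dy*np.sign(Rm[2,1])  # tool y is down -> roll = -dyaw
    print("delta",np.round(d,4),"roll",round(float(roll),3),"| yawz",round(float(cur),3),"pos",np.round(s["tool_pos"],4),"t",round(s["time"],1))
def st():
    s=sense();print("t",round(s["time"],2),np.round(s["tool_pos"],4),"F",np.round(s["ft_force"],1),"g",round(s["grip_width"],3),"q",np.round(s["joint_positions"],2))
E
python3 - <<'E'
from h import *
p=np.load("est.npz")["dry"]
tp=uc([(729,302)],130,120,5)[0]
for sy in [447]:
    P=tri(uc([(280,sy)],230,130,6)[0],tp);print(P,loc(p,P))
for z in (.06,.07,.08): print(z,loc(p,onz("top",tp,z)),loc(p,onz("side",uc([(280,447)],230,130,6)[0],z)))
bf=uc([(450,364)],130,120,5)[0];br=uc([(450,382)],130,120,5)[0]
print("bar top edges",loc(p,onz("top",bf,.034)),loc(p,onz("top",br,.034)))
print(R.from_quat(sense()["tcp_rot"]).as_matrix().round(3))
print("slots",[ (proj("top",T(p,[(0,y,18)]))[0]-[130,120]+.5)*5-.5 for y in(102,34,-34,-102)])
E
```

```text
[ 0.52890154 -0.10356946  0.08697066] [ -54.0718494  -165.7965665    86.97066349]
0.06 [ -49.5402068  -167.11013375   60.        ] [ -48.96110124 -136.8575765    60.        ]
0.07 [ -51.19926895 -166.62373696   70.        ] [ -50.87726782 -147.59059681   70.        ]
0.08 [ -52.8583311  -166.13734016   80.        ] [ -52.79343441 -158.32361713   80.        ]
bar top edges [-73.89626056   6.12063543  34.        ] [-85.10291524   6.6309253   34.        ]
[[ 0.965 -0.     0.261]
 [-0.261 -0.     0.965]
 [-0.    -1.    -0.   ]]
slots [array([295.63273584, 260.33644435]), array([403.12856884, 254.09490023]), array([510.70703236, 247.84855831]), array([618.36822174, 241.59741308])]
```

Run:
```python
from h import *
go(.5289,-.1036,.20,1.624)
```

```text
delta [ 0.5376  0.0313 -0.5371] roll -0.317 | yawz 1.307 pos [0.15   0.5551 0.2313] t 0.7
```

Emit:
arm_command(deltas="0.538 0.03 -0.537 -0.317 0.05;0.538 0.03 -0.537 -0.317 0.05;0.538 0.03 -0.537 -0.317 0.05;0.538 0.03 -0.537 -0.317 0.05;0.538 0.03 -0.537 -0.317 0.05;0.538 0.03 -0.537 -0.317 0.05;0.538 0.03 -0.537 -0.317 0.05;0.538 0.03 -0.537 -0.317 0.05")

```text
time: 1.37
tool_pos: [0.3138, 0.2697, 0.2186]
tcp_rot: [-0.707, -0.019, 0.019, 0.707]
ft_force: [0.7, 0.4, -0.2]
grip_width: 0.584
```

Run:
```python
from h import *
st();go(.5289,-.1036,.20,1.624)
```

```text
t 1.37 [0.3138 0.2697 0.2186] F [ 0.7  0.4 -0.2] g 0.584 q [ 0.52 -0.19  1.8  -0.    1.53 -1.1 ]
delta [ 0.1948  0.0186 -0.3843] roll 0.001 | yawz 1.625 pos [0.3138 0.2697 0.2186] t 1.4
```

Emit:
arm_command(deltas="0.195 0.019 -0.384 0 0.05;0.195 0.019 -0.384 0 0.05;0.195 0.019 -0.384 0 0.05;0.195 0.019 -0.384 0 0.05;0.195 0.019 -0.384 0 0.05;0.195 0.019 -0.384 0 0.05;0.195 0.019 -0.384 0 0.05;0.195 0.019 -0.384 0 0.05")

```text
time: 2.03
tool_pos: [0.4804, -0.0192, 0.2039]
tcp_rot: [0.707, 0.019, -0.018, -0.707]
ft_force: [0.4, 0.7, 0.6]
grip_width: 0.584
```

Run:
```python
from h import *
st();go(.5289,-.1036,.12,1.624)
```

```text
t 2.03 [ 0.4804 -0.0192  0.2039] F [0.4 0.7 0.6] g 0.584 q [-0.2  -0.04  1.69 -0.    1.49 -1.82]
delta [ 0.044   0.0839 -0.0868] roll -0.0 | yawz 1.624 pos [ 0.4804 -0.0192  0.2039] t 2.0
```

Emit:
arm_command(deltas="0.044 0.06 -0.087 0 0.05;0.044 0.084 -0.087 0 0.05;0.044 0.084 -0.087 0 0.05;0.044 0.084 -0.087 0 0.05;0.044 0.084 -0.087 0 0.05;0.044 0.084 -0.087 0 0.05")

```text
time: 2.53
tool_pos: [0.5283, -0.1013, 0.1202]
tcp_rot: [-0.707, -0.019, 0.019, 0.707]
ft_force: [0.9, 0.4, 0.2]
grip_width: 0.586
```

Run:
```python
from h import *
st();go(.5289,-.1036,.05,1.624)
t=read_camera("top");s=read_camera("side")
cv2.imwrite("pics/m1.png",np.vstack([up(t,200,120,310,230,5)[:,:550],up(s,240,140,350,190,5)]) )
```

```text
t 2.53 [ 0.5283 -0.1013  0.1202] F [0.9 0.4 0.2] g 0.586 q [-0.33  0.14  1.68  0.    1.32 -1.96]
delta [ 0.0005  0.0702 -0.0023] roll -0.0 | yawz 1.624 pos [ 0.5283 -0.1013  0.1202] t 2.5
```

View pics/m1.png

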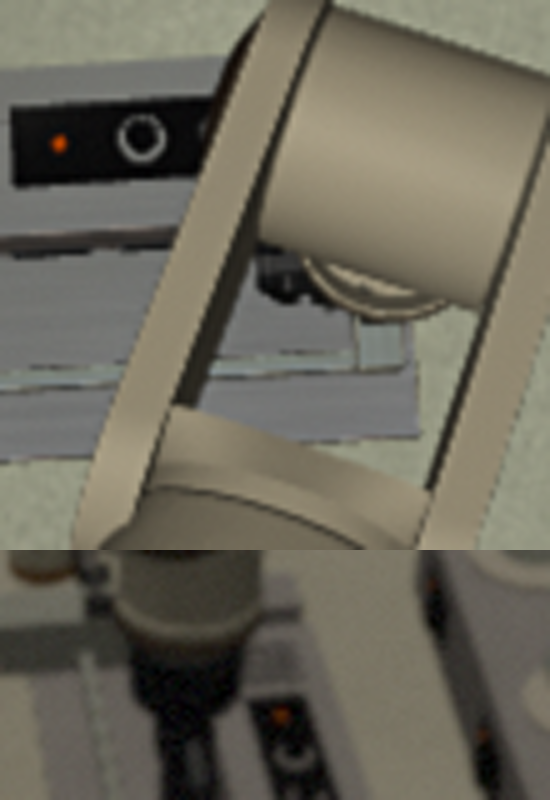

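Emit:
arm_command(deltas="0 0.035 0 0 0.05;0 0.07 0 0 0.05;0 0.07 0 0 0.05;0 0.07 0 0 0.05;0 0.07 0 0 0.02;0 0.07 0 0 0.02;0 0.07 0 0 0.02;0 0.07 0 0 0.02")

```text
time: 3.3
tool_pos: [0.5303, -0.1046, 0.0531]
tcp_rot: [0.709, 0.021, -0.017, -0.705]
ft_force: [0.4, -27.4, 5.1]
grip_width: 0.27
```

Run:
```python
from h import *
st();go(.5289,-.1036,.05,1.624)
p=np.load("est.npz")["dry"];print(loc(p,sense()["tool_pos"]))
s=read_camera("side")
cv2.imwrite("pics/m2.png",up(s,240,140,350,250,5))
```

```text
t 3.3 [ 0.5303 -0.1046  0.0531] F [  0.4 -27.4   5.1] g 0.27 q [-0.33  0.2   1.75 -0.    1.18 -1.96]
delta [-0.0014  0.0031  0.0011] roll -0.0 | yawz 1.624 pos [ 0.5303 -0.1046  0.0531] t 3.3
[ -52.73865944 -166.86846264   53.12107355]
```

View pics/m2.png

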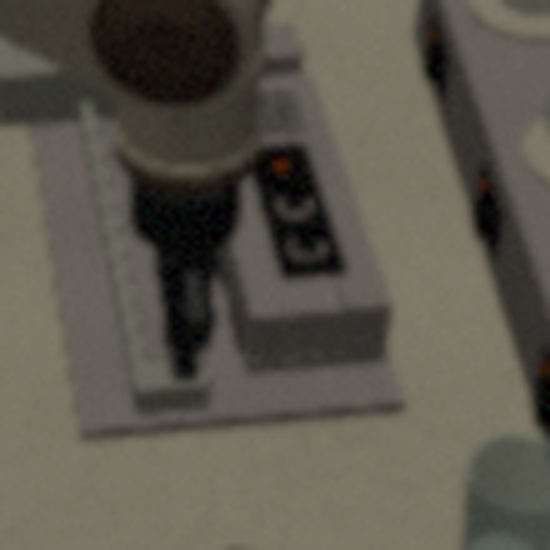

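Emit:
arm_command(deltas="-0.004 0 -0.001 0 0.02;-0.014 0 -0.001 0 0.02;-0.024 0 -0.001 0 0.02;-0.034 0 -0.001 0 0.02;-0.044 0 -0.001 0 0.02;-0.054 0 -0.001 0 0.02;-0.064 0 -0.001 0 0.02;-0.064 0 -0.001 0 0.02")

```text
time: 4.02
tool_pos: [0.4653, -0.1083, 0.0531]
tcp_rot: [0.709, 0.02, -0.017, -0.705]
ft_force: [-1.9, -19.3, 7.6]
grip_width: 0.272
```

Run:
```python
from h import *
st()
p=np.load("est.npz")["dry"];print(loc(p,sense()["tool_pos"]))
s=read_camera("side")
cv2.imwrite("pics/m3.png",up(s,230,120,340,230,5))
```

```text
t 4.02 [ 0.4653 -0.1083  0.0531] F [ -1.9 -19.3   7.6] g 0.272 q [-0.39  0.08  1.89 -0.    1.16 -2.01]
[-117.8480755  -167.13835221   53.08941017]
```

View pics/m3.png

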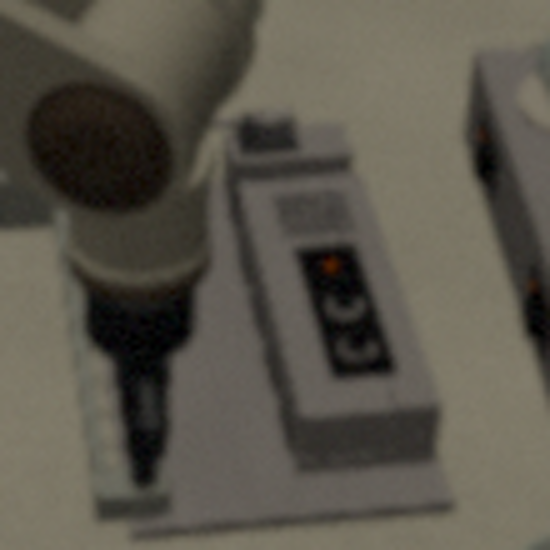

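Emit:
arm_command(deltas="0 0 0 0 0.045;0 0 0 0 0.045;0 0 0 0 0.045;0 -0.03 0 0 0.045;0 -0.07 0 0 0.045;0 -0.1 0 0 0.045;0 -0.12 0 0 0.045;0 -0.12 0 0 0.045")

```text
time: 4.73
tool_pos: [0.4661, -0.1063, 0.1748]
tcp_rot: [0.708, 0.021, -0.017, -0.706]
ft_force: [0.2, 0.0, 0.8]
grip_width: 0.53
```

Run:
```python
from h import *
st()
C=np.load("est.npz")["C"]
q=C[2];go(q[0],q[1],.1,q[2]+np.pi/2)
```

```text
t 4.73 [ 0.4661 -0.1063  0.1748] F [0.2 0.  0.8] g 0.53 q [-0.39 -0.03  1.74  0.    1.42 -2.01]
delta [-0.0489  0.075  -0.1856] roll 0.182 | yawz 1.624 pos [ 0.4661 -0.1063  0.1748] t 4.7
```

Emit:
arm_command(deltas="-0.049 0 -0.186 0.182 0.04;-0.049 0 -0.186 0.182 0.04;-0.049 0.02 -0.186 0.182 0.04;-0.049 0.04 -0.186 0.182 0.04;-0.049 0.075 -0.186 0.182 0.04;-0.049 0.075 -0.186 0.182 0.04;-0.049 0.075 -0.186 0.182 0.04;-0.049 0.075 -0.186 0.182 0.04")

```text
time: 5.4
tool_pos: [0.4252, -0.294, 0.0945]
tcp_rot: [-0.705, 0.046, -0.045, 0.706]
ft_force: [0.0, 0.8, 0.5]
grip_width: 0.469
```

Run:
```python
from h import *
st()
C=np.load("est.npz")["C"]
q=C[2];go(q[0],q[1],.012,q[2]+np.pi/2)
t=read_camera("top");s=read_camera("side");st()
cv2.imwrite("pics/t4.png",t);cv2.imwrite("pics/s4.png",s)
cv2.imwrite("pics/m4.png",np.hstack([up(t,310,135,395,225,5),up(s,235,240,335,330,5)]))
```

```text
t 5.4 [ 0.4252 -0.294   0.0945] F [0.  0.8 0.5] g 0.469 q [-0.75  0.12  1.76  0.    1.27 -2.2 ]
delta [ 0.0026  0.0825 -0.0002] roll -0.001 | yawz 1.441 pos [ 0.4252 -0.294   0.0945] t 5.4
t 5.5 [ 0.4262 -0.2939  0.0961] F [0.3 1.  0.2] g 0.468 q [-0.75  0.12  1.76  0.    1.27 -2.2 ]
```

View pics/m4.png

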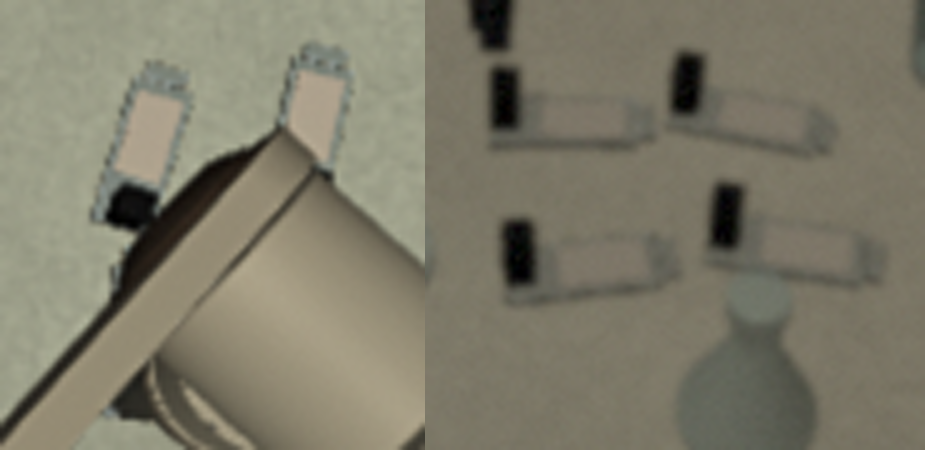

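Emit:
arm_command(deltas="0 0.035 0 0 0.04;0 0.07 0 0 0.04;0 0.085 0 0 0.04;0 0.085 0 0 0.04;0 0.085 0 0 0.04;0 0.085 0 0 0.015;0 0.085 0 0 0.015;0 0.085 0 0 0.015")

```text
time: 6.17
tool_pos: [0.4266, -0.2949, 0.0121]
tcp_rot: [0.706, -0.044, 0.046, -0.705]
ft_force: [0.3, 1.4, 5.9]
grip_width: 0.275
```

Emit:
arm_command(deltas="0 0 0 0 0.015;0 0 0 0 0.015;0 0 0 0 0.015")

```text
time: 6.42
tool_pos: [0.4266, -0.2949, 0.0121]
tcp_rot: [0.706, -0.044, 0.046, -0.705]
ft_force: [0.5, 1.7, 6.4]
grip_width: 0.27
```

Run:
```python
from h import *
st()
C=np.load("est.npz")["C"]
q=C[2];go(q[0],q[1],.012,q[2]+np.pi/2)
s=read_camera("side")
cv2.imwrite("pics/m5.png",up(s,235,220,335,320,5))
```

```text
t 6.42 [ 0.4266 -0.2949  0.0121] F [0.5 1.7 6.4] g 0.27 q [-0.75  0.21  1.84  0.    1.09 -2.2 ]
delta [0.001  0.0001 0.0005] roll -0.0 | yawz 1.442 pos [ 0.4266 -0.2949  0.0121] t 6.4
```

View pics/m5.png

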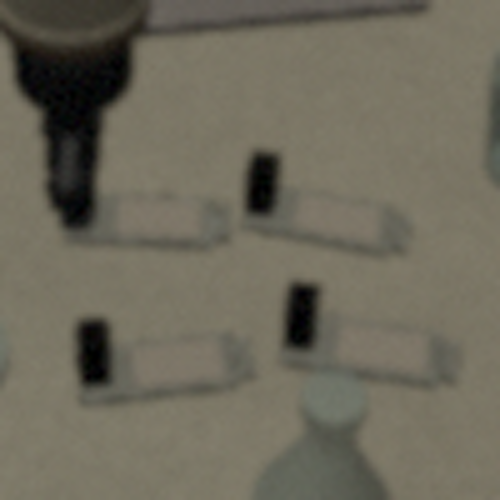

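```bash
cat >> h.py <<'E'
SY=[102.5,34.5,-33.5,-101.5]
def slot(k,x,z,dx=1.0):
    p=np.load("est.npz")["dry"]; w=T(p,[(x-dx,SY[k],z)])[0]; go(w[0],w[1],w[2],p[2]+np.pi/2)
E
python3 - <<'E'
from h import *
slot(0,-106,110)
E
```

```text
delta [-0.0233 -0.0988  0.457 ] roll -0.182 | yawz 1.442 pos [ 0.4266 -0.2949  0.0121] t 6.5
```

Emit:
arm_command(deltas="0 -0.03 0 0 0.015;0 -0.07 0 0 0.015;0 -0.1 0 0 0.015;-0.023 -0.115 0.457 -0.182 0.015;-0.023 -0.115 0.457 -0.182 0.015;-0.023 -0.115 0.457 -0.182 0.015;-0.023 -0.115 0.457 -0.182 0.015;-0.023 -0.115 0.457 -0.182 0.015")

```text
time: 7.13
tool_pos: [0.4419, -0.085, 0.1185]
tcp_rot: [0.707, 0.02, -0.018, -0.706]
ft_force: [1.7, -0.1, 0.2]
grip_width: 0.269
```

Run:
```python
from h import *
st();slot(0,-106,115)
```

```text
t 7.13 [ 0.4419 -0.085   0.1185] F [ 1.7 -0.1  0.2] g 0.269 q [-0.36 -0.05  1.88 -0.    1.31 -1.99]
delta [0.0329 0.0033 0.2451] roll -0.0 | yawz 1.624 pos [ 0.4419 -0.085   0.1185] t 7.1
```

Emit:
arm_command(deltas="0.033 0 0.245 0 0.015;0.033 0 0.245 0 0.015;0.033 0 0.245 0 0.015;0.033 0 0.245 0 0.015;0.033 0 0.245 0 0.015;0.033 0 0.245 0 0.015;0.033 0 0.245 0 0.015;0.033 0 0.245 0 0.015")

```text
time: 7.8
tool_pos: [0.4617, 0.1617, 0.118]
tcp_rot: [-0.707, -0.021, 0.02, 0.707]
ft_force: [-0.5, -0.7, -1.1]
grip_width: 0.274
```

Run:
```python
from h import *
t=read_camera("top");s=read_camera("side")
st();slot(0,-106,26)
cv2.imwrite("pics/m6.png",np.hstack([up(t,130,120,240,220,4),up(s,230,120,330,220,4)]))
```

```text
t 7.9 [0.4619 0.1595 0.1175] F [ 0.5  0.2 -1. ] g 0.271 q [ 0.17  0.04  1.8  -0.    1.31 -1.45]
delta [-0.      0.0915  0.0021] roll 0.001 | yawz 1.624 pos [0.4619 0.1595 0.1175] t 7.9
```

View pics/m6.png

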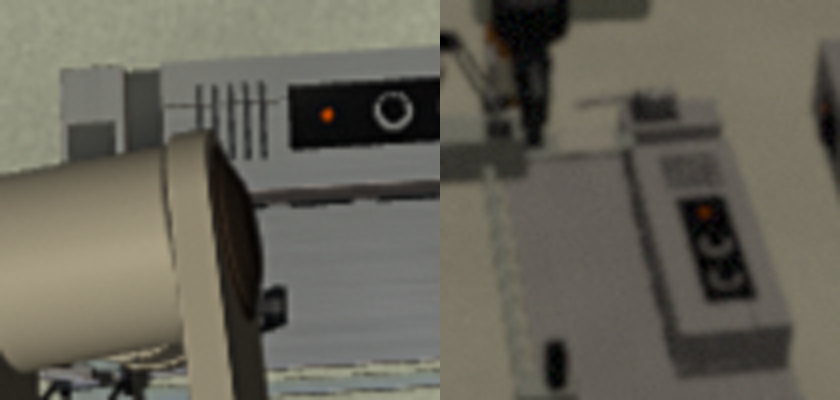

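Emit:
arm_command(deltas="0 0.03 0.001 0 0.015;0 0.065 0.001 0 0.015;0 0.085 0.001 0 0.015;0 0.085 0.001 0 0.015;0 0.085 0.001 0 0.015;0 0.085 0.001 0 0.015")

```text
time: 8.4
tool_pos: [0.4627, 0.1601, 0.0334]
tcp_rot: [-0.707, -0.019, 0.018, 0.707]
ft_force: [0.4, -0.9, -1.2]
grip_width: 0.272
```

Run:
```python
from h import *
t=read_camera("top");s=read_camera("side")
st();slot(0,-106,26)
cv2.imwrite("pics/m7.png",np.hstack([up(t,130,120,240,220,4),up(s,230,120,330,220,4)]))
```

```text
t 8.5 [0.4627 0.1605 0.0334] F [ 0.8  0.1 -0.7] g 0.274 q [ 0.18  0.13  1.88 -0.    1.12 -1.45]
delta [-0.0009  0.0074  0.0011] roll -0.001 | yawz 1.623 pos [0.4627 0.1605 0.0334] t 8.5
```

View pics/m7.png

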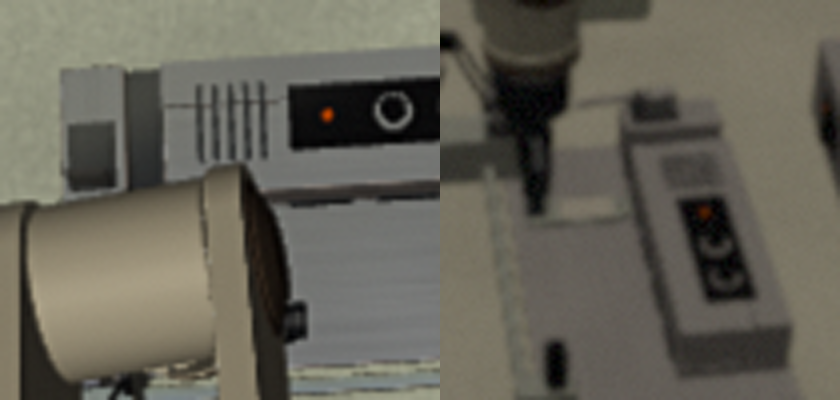

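Emit:
arm_command(deltas="0 0.0075 0.001 0 0.015;0 0.0075 0.001 0 0.015;0 0.0075 0.001 0 0.015;0.008 0.0075 0.001 0 0.015;0.018 0.0075 0.001 0 0.015;0.028 0.0075 0.001 0 0.015;0.028 0.0075 0.001 0 0.015;0.028 0.0075 0.001 0 0.015")

```text
time: 9.17
tool_pos: [0.4906, 0.1632, 0.0241]
tcp_rot: [0.707, 0.019, -0.018, -0.707]
ft_force: [2.4, -0.7, 4.3]
grip_width: 0.277
```

Run:
```python
from h import *
st();slot(0,-30,25.5)
```

```text
t 9.17 [0.4906 0.1632 0.0241] F [ 2.4 -0.7  4.3] g 0.277 q [ 0.17  0.2   1.83 -0.    1.12 -1.45]
delta [ 0.0472 -0.0013 -0.0001] roll -0.0 | yawz 1.624 pos [0.4906 0.1632 0.0241] t 9.2
```

Emit:
arm_command(deltas="0.008 -0.001 0 0 0.015;0.018 -0.001 0 0 0.015;0.028 -0.001 0 0 0.015;0.036 -0.001 0 0 0.015;0.041 -0.001 0 0 0.015;0.044 -0.001 0 0 0.015;0.046 -0.001 0 0 0.015;0.046 -0.001 0 0 0.015")

```text
time: 9.83
tool_pos: [0.5356, 0.1656, 0.0249]
tcp_rot: [0.707, 0.019, -0.019, -0.707]
ft_force: [-0.5, -0.5, -0.8]
grip_width: 0.276
```

Run:
```python
from h import *
s=read_camera("side")
st();slot(0,-30,25.5)
cv2.imwrite("pics/m8.png",up(s,230,120,330,220,6))
```

```text
t 9.88 [0.5354 0.1656 0.0249] F [ 0.2  0.2 -1.6] g 0.271 q [ 0.16  0.28  1.72 -0.    1.14 -1.46]
delta [ 0.0024 -0.0006 -0.0002] roll 0.0 | yawz 1.624 pos [0.5354 0.1656 0.0249] t 9.9
```

View pics/m8.png

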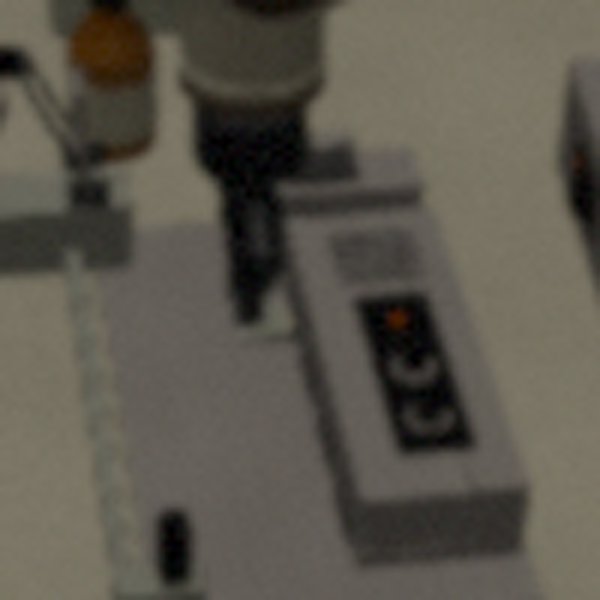

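Free, no contact yet. Push the last millimetres until force rises.

Emit:
arm_command(deltas="0.001 0 0 0 0.015;0.002 0 0 0 0.015;0.003 0 0 0 0.015;0.004 0 0 0 0.015;0.004 0 0 0 0.015")

```text
time: 10.3
tool_pos: [0.5367, 0.1657, 0.0246]
tcp_rot: [0.707, 0.017, -0.021, -0.707]
ft_force: [-24.4, -2.3, 9.9]
grip_width: 0.271
```

Run:
```python
from h import *
st();slot(0,-30,25.5)
```

```text
t 10.3 [0.5367 0.1657 0.0246] F [-24.4  -2.3   9.9] g 0.271 q [ 0.16  0.28  1.72  0.    1.15 -1.46]
delta [ 0.001  -0.0009 -0.0002] roll 0.0 | yawz 1.624 pos [0.5367 0.1657 0.0246] t 10.3
```

Emit:
arm_command(deltas="0.003 0 0 0 0.04;0.003 0 0 0 0.04;0.003 0 0 0 0.04;0.003 -0.03 0 0 0.04;0.003 -0.07 0 0 0.04;0.003 -0.1 0 0 0.04;0.003 -0.13 0 0 0.04;0.003 -0.13 0 0 0.04")

```text
time: 10.97
tool_pos: [0.5446, 0.1664, 0.1614]
tcp_rot: [-0.706, -0.022, 0.016, 0.707]
ft_force: [1.4, 0.9, 1.3]
grip_width: 0.468
```

Run:
```python
from h import *
st()
C=np.load("est.npz")["C"]
q=C[0];go(q[0],q[1],.1,q[2]+np.pi/2)
```

```text
t 10.97 [0.5446 0.1664 0.1614] F [1.4 0.9 1.3] g 0.468 q [ 0.16  0.17  1.56 -0.    1.41 -1.46]
delta [-0.0212  0.0609 -0.4585] roll 0.358 | yawz 1.624 pos [0.5446 0.1664 0.1614] t 11.0
```

Emit:
arm_command(deltas="-0.021 0 -0.458 0.358 0.04;-0.021 0 -0.458 0.358 0.04;-0.021 0 -0.458 0.358 0.04;-0.021 0 -0.458 0.358 0.04;-0.021 0 -0.458 0.358 0.04;-0.021 0 -0.458 0.358 0.04;-0.021 0 -0.458 0.358 0.04;-0.021 0 -0.458 0.358 0.04")

```text
time: 11.63
tool_pos: [0.5445, -0.1694, 0.1552]
tcp_rot: [0.699, -0.107, 0.108, -0.699]
ft_force: [1.4, 1.0, -0.3]
grip_width: 0.473
```

Run:
```python
from h import *
st()
C=np.load("est.npz")["C"]
q=C[0];go(q[0],q[1],.09,q[2]+np.pi/2)
```

```text
t 11.63 [ 0.5445 -0.1694  0.1552] F [ 1.4  1.  -0.3] g 0.473 q [-0.44  0.18  1.56 -0.    1.4  -1.7 ]
delta [ 0.0405  0.0653 -0.1163] roll 0.0 | yawz 1.266 pos [ 0.5445 -0.1694  0.1552] t 11.6
```

Emit:
arm_command(deltas="0.0405 0.02 -0.116 0 0.04;0.0405 0.04 -0.116 0 0.04;0.0405 0.06 -0.116 0 0.04;0.0405 0.065 -0.116 0 0.04;0.0405 0.065 -0.116 0 0.04;0.0405 0.065 -0.116 0 0.04;0.0405 0.065 -0.116 0 0.04")

```text
time: 12.22
tool_pos: [0.5492, -0.2895, 0.0911]
tcp_rot: [0.699, -0.107, 0.108, -0.699]
ft_force: [-0.5, 0.5, 0.5]
grip_width: 0.468
```

Run:
```python
from h import *
t=read_camera("top");s=read_camera("side");st()
C=np.load("est.npz")["C"]
q=C[0];go(q[0],q[1],.012,q[2]+np.pi/2)
a=up(t,310,135,395,225,5);b=up(s,235,220,335,310,5)
for k in (0,1,3): wire("top",a,310,135,5,C[k],CAR,(0,255,0));wire("side",b,235,220,5,C[k],CAR,(0,255,0))
cv2.imwrite("pics/m9.png",np.hstack([a,b]))
cv2.imwrite("pics/m9b.png",np.hstack([up(t,130,120,220,220,4),up(s,230,120,330,220,4)]))
```

```text
t 12.32 [ 0.5495 -0.2893  0.0916] F [0.1 1.1 0.6] g 0.468 q [-0.61  0.32  1.51  0.    1.3  -1.88]
delta [-0.0003  0.0796 -0.0034] roll 0.002 | yawz 1.267 pos [ 0.5495 -0.2893  0.0916] t 12.3
```

View pics/m9.png

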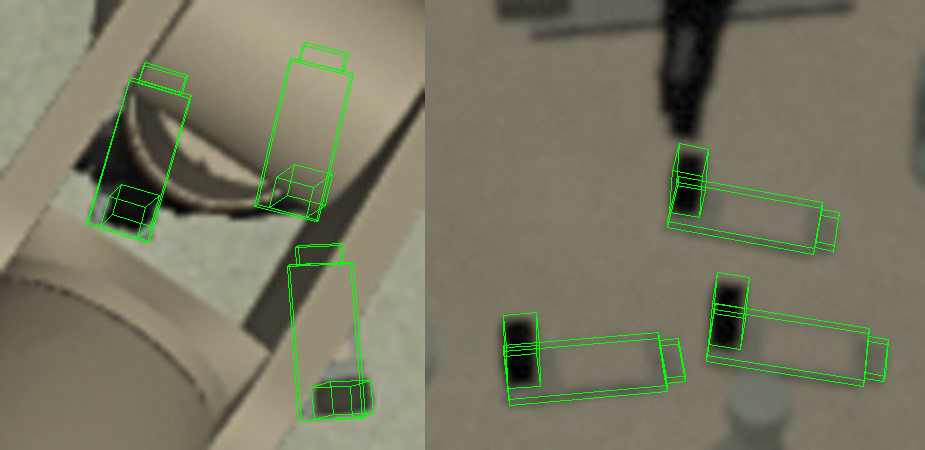

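View pics/m9b.png

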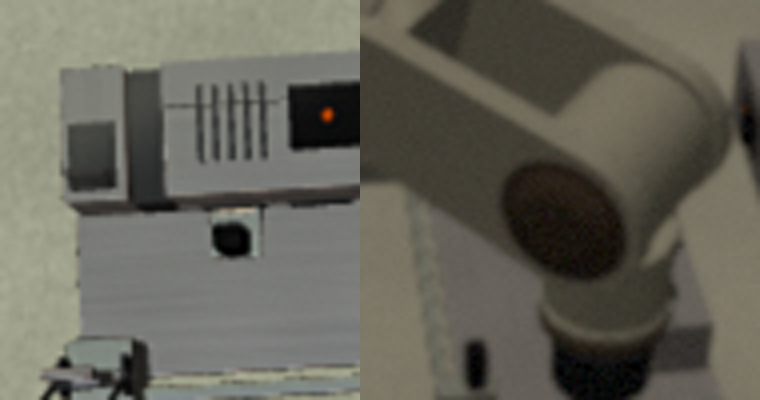

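Emit:
arm_command(deltas="0 0.035 -0.003 0 0.04;0 0.065 -0.003 0 0.04;0 0.079 -0.003 0 0.04;0 0.079 -0.003 0 0.04;0 0.079 -0.003 0 0.04;0 0.079 -0.003 0 0.015;0 0.079 -0.003 0 0.015;0 0.079 -0.003 0 0.015")

```text
time: 12.98
tool_pos: [0.5489, -0.2934, 0.0134]
tcp_rot: [0.699, -0.106, 0.108, -0.698]
ft_force: [-0.4, 1.1, 8.2]
grip_width: 0.273
```

Emit:
arm_command(deltas="0 0 0 0 0.015;0 0 0 0 0.015;0 0 0 0 0.015")

```text
time: 13.23
tool_pos: [0.549, -0.2934, 0.0134]
tcp_rot: [0.699, -0.106, 0.108, -0.698]
ft_force: [-0.6, 1.7, 8.3]
grip_width: 0.269
```

Run:
```python
from h import *
st()
C=np.load("est.npz")["C"]
q=C[0];go(q[0],q[1],.012,q[2]+np.pi/2)
slot(1,-106,120)
```

```text
t 13.23 [ 0.549  -0.2934  0.0134] F [-0.6  1.7  8.3] g 0.269 q [-0.61  0.4   1.58  0.    1.16 -1.88]
delta [-0.0009  0.0014  0.0006] roll 0.001 | yawz 1.266 pos [ 0.549  -0.2934  0.0134] t 13.2
delta [-0.1954 -0.1075  0.3441] roll -0.358 | yawz 1.266 pos [ 0.549  -0.2934  0.0134] t 13.2
```

Emit:
arm_command(deltas="0 -0.03 0 0 0.015;0 -0.07 0 0 0.015;0 -0.105 0 0 0.015;-0.195 -0.115 0.344 -0.358 0.015;-0.195 -0.115 0.344 -0.358 0.015;-0.195 -0.115 0.344 -0.358 0.015;-0.195 -0.115 0.344 -0.358 0.015;-0.195 -0.115 0.344 -0.358 0.015")

```text
time: 13.9
tool_pos: [0.5037, -0.0877, 0.1227]
tcp_rot: [0.707, 0.02, -0.018, -0.707]
ft_force: [1.6, 1.0, -0.2]
grip_width: 0.27
```

Run:
```python
from h import *
st();slot(1,-106,120,-1)
```

```text
t 13.9 [ 0.5037 -0.0877  0.1227] F [ 1.6  1.  -0.2] g 0.27 q [-0.32  0.08  1.74 -0.    1.32 -1.95]
delta [-0.0265  0.0025  0.1831] roll 0.001 | yawz 1.625 pos [ 0.5037 -0.0877  0.1227] t 13.9
```

Emit:
arm_command(deltas="-0.0265 0 0.182 0 0.015;-0.0265 0 0.182 0 0.015;-0.0265 0 0.182 0 0.015;-0.0265 0 0.182 0 0.015;-0.0265 0 0.182 0 0.015;-0.0265 0.04 0.182 0 0.015;-0.0265 0.07 0.182 0 0.015;-0.0265 0.085 0.182 0 0.015")

```text
time: 14.57
tool_pos: [0.467, 0.0916, 0.0345]
tcp_rot: [0.707, 0.019, -0.02, -0.707]
ft_force: [-1.0, -0.8, -2.3]
grip_width: 0.275
```

Emit:
arm_command(deltas="0 0 0 0 0.015;0 0 0 0 0.015;0 0 0 0 0.015")

```text
time: 14.82
tool_pos: [0.4692, 0.091, 0.0382]
tcp_rot: [0.707, 0.02, -0.018, -0.707]
ft_force: [-0.8, 0.3, -1.2]
grip_width: 0.267
```

Run:
```python
from h import *
s=read_camera("side");st();slot(1,-106,26.5,-1)
cv2.imwrite("pics/m10.png",up(s,230,120,330,220,5))
```

```text
t 14.87 [0.4692 0.091  0.0382] F [ 1.5 -0.2 -0.3] g 0.269 q [ 0.03  0.1   1.91 -0.    1.13 -1.59]
delta [-0.0017  0.0117  0.0029] roll -0.0 | yawz 1.624 pos [0.4692 0.091  0.0382] t 14.9
```

View pics/m10.png

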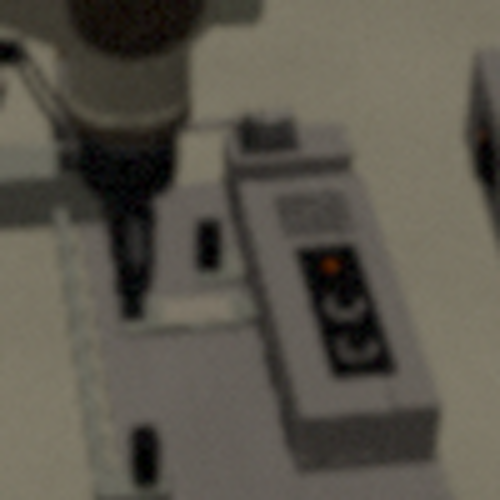

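Emit:
arm_command(deltas="-0.002 0.011 0.003 0 0.015;-0.002 0.011 0.003 0 0.015;-0.002 0.011 0.003 0 0.015;0.006 0.011 0.003 0 0.015;0.016 0.011 0.003 0 0.015;0.026 0.011 0.003 0 0.015;0.026 0.011 0.003 0 0.015;0.026 0.011 0.003 0 0.015")

```text
time: 15.53
tool_pos: [0.4949, 0.0954, 0.0254]
tcp_rot: [0.707, 0.019, -0.018, -0.707]
ft_force: [3.0, 0.8, 4.4]
grip_width: 0.271
```

Run:
```python
from h import *
st();slot(1,-30,26.5,-1)
```

```text
t 15.53 [0.4949 0.0954 0.0254] F [3.  0.8 4.4] g 0.271 q [ 0.04  0.17  1.86 -0.    1.11 -1.59]
delta [ 0.0485 -0.001  -0.0002] roll 0.0 | yawz 1.624 pos [0.4949 0.0954 0.0254] t 15.5
```

Emit:
arm_command(deltas="0.008 -0.001 0 0 0.015;0.018 -0.001 0 0 0.015;0.028 -0.001 0 0 0.015;0.036 -0.001 0 0 0.015;0.042 -0.001 0 0 0.015;0.045 -0.001 0 0 0.015;0.047 -0.001 0 0 0.015;0.048 -0.001 0 0 0.015")

```text
time: 16.2
tool_pos: [0.5419, 0.0979, 0.0261]
tcp_rot: [0.707, 0.019, -0.019, -0.707]
ft_force: [-2.1, -0.3, -0.3]
grip_width: 0.273
```

Run:
```python
from h import *
st();slot(1,-30,26.5,-1)
```

```text
t 16.2 [0.5419 0.0979 0.0261] F [-2.1 -0.3 -0.3] g 0.273 q [ 0.04  0.26  1.75 -0.    1.14 -1.58]
delta [ 0.0014 -0.0004 -0.0002] roll 0.0 | yawz 1.624 pos [0.5419 0.0979 0.0261] t 16.2
```

Emit:
arm_command(deltas="0.001 0 0 0 0.015;0.002 0 0 0 0.015;0.003 0 0 0 0.015;0.004 0 0 0 0.015;0.004 0 0 0 0.015")

```text
time: 16.62
tool_pos: [0.5422, 0.0977, 0.0257]
tcp_rot: [0.707, 0.016, -0.022, -0.706]
ft_force: [-31.3, -6.8, 14.5]
grip_width: 0.278
```

Run:
```python
from h import *
st();slot(1,-30,26.5,-1)
```

```text
t 16.62 [0.5422 0.0977 0.0257] F [-31.3  -6.8  14.5] g 0.278 q [ 0.04  0.26  1.74 -0.    1.15 -1.58]
delta [ 0.0011 -0.0008 -0.    ] roll 0.0 | yawz 1.624 pos [0.5422 0.0977 0.0257] t 16.6
```

Emit:
arm_command(deltas="0.001 0 0 0 0.04;0.001 0 0 0 0.04;0.001 0 0 0 0.04;0.001 -0.03 0 0 0.04;0.001 -0.07 0 0 0.04;0.001 -0.1 0 0 0.04;0.001 -0.13 0 0 0.04;0.001 -0.13 0 0 0.04")

```text
time: 17.28
tool_pos: [0.549, 0.0984, 0.1626]
tcp_rot: [-0.707, -0.022, 0.016, 0.707]
ft_force: [0.3, -0.6, 1.3]
grip_width: 0.466
```

Run:
```python
from h import *
t=read_camera("top");s=read_camera("side")
C=np.load("est.npz")["C"]
a=up(t,310,135,395,225,5);b=up(s,235,220,335,310,5)
for k in (1,3): wire("top",a,310,135,5,C[k],CAR,(0,255,0));wire("side",b,235,220,5,C[k],CAR,(0,255,0))
cv2.imwrite("pics/m11.png",np.hstack([a,b]))
st();q=C[3];go(q[0],q[1],.1,q[2]+np.pi/2)
```

```text
t 17.38 [0.5473 0.0983 0.1574] F [ 0.2 -0.3  0.2] g 0.465 q [ 0.04  0.15  1.59 -0.    1.4  -1.58]
delta [-0.1449  0.0571 -0.5107] roll 0.019 | yawz 1.624 pos [0.5473 0.0983 0.1574] t 17.4
```

View pics/m11.png

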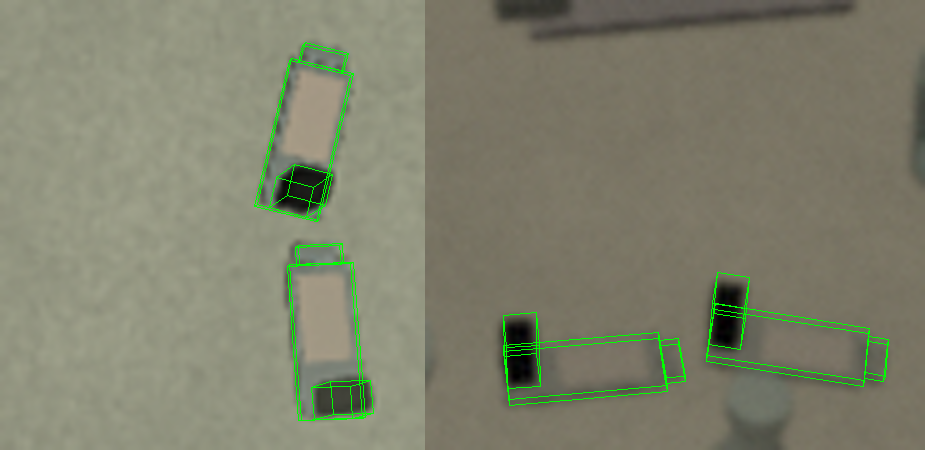

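Emit:
arm_command(deltas="-0.145 0 -0.511 0.019 0.04;-0.145 0 -0.511 0.019 0.04;-0.145 0 -0.511 0.019 0.04;-0.145 0 -0.511 0.019 0.04;-0.145 0 -0.511 0.019 0.04;-0.145 0 -0.511 0.019 0.04;-0.145 0 -0.511 0.019 0.04;-0.145 0 -0.511 0.019 0.04")

```text
time: 18.05
tool_pos: [0.4717, -0.2284, 0.1551]
tcp_rot: [-0.707, -0.012, 0.013, 0.707]
ft_force: [1.2, 0.6, 1.0]
grip_width: 0.468
```

Run:
```python
from h import *
C=np.load("est.npz")["C"]
st();q=C[3];go(q[0],q[1],.09,q[2]+np.pi/2)
for n in("top","side"):
  for d in silhouettes(n,"flask"): print(n,round(d["p"],2),np.round(d["rect"],1))
```

```text
t 18.05 [ 0.4717 -0.2284  0.1551] F [1.2 0.6 1. ] g 0.468 q [-0.6   0.08  1.67 -0.    1.39 -2.2 ]
delta [-0.0482  0.065  -0.1895] roll 0.0 | yawz 1.605 pos [ 0.4717 -0.2284  0.1551] t 18.1
top 0.74 [413.6 175.1  36.5  29.6]
```

Emit:
arm_command(deltas="-0.048 0 -0.189 0 0.04;-0.048 0 -0.189 0 0.04;-0.048 0 -0.189 0 0.04;-0.048 0.02 -0.189 0 0.04;-0.048 0.04 -0.189 0 0.04;-0.048 0.065 -0.189 0 0.04;-0.048 0.065 -0.189 0 0.04;-0.048 0.065 -0.189 0 0.04")

```text
time: 18.82
tool_pos: [0.431, -0.4162, 0.0898]
tcp_rot: [-0.706, -0.011, 0.013, 0.708]
ft_force: [-1.0, -0.3, 0.7]
grip_width: 0.467
```

Emit:
arm_command(deltas="0 0 0 0 0.04;0 0 0 0 0.04")

```text
time: 18.98
tool_pos: [0.4325, -0.417, 0.0932]
tcp_rot: [0.708, 0.013, -0.012, -0.706]
ft_force: [-0.3, -0.5, -0.3]
grip_width: 0.468
```

Run:
```python
from h import *
C=np.load("est.npz")["C"]
t=read_camera("top");s=read_camera("side")
st();q=C[3];go(q[0],q[1],.013,q[2]+np.pi/2)
a=up(t,310,135,395,225,5);b=up(s,235,220,335,310,5)
for k in (1,3): wire("top",a,310,135,5,C[k],CAR,(0,255,0));wire("side",b,235,220,5,C[k],CAR,(0,255,0))
cv2.imwrite("pics/m12.png",np.hstack([a,b]))
```

```text
t 19.08 [ 0.4324 -0.4171  0.093 ] F [-0.7 -0.1 -0.2] g 0.466 q [-0.9   0.28  1.56 -0.    1.29 -2.5 ]
delta [-0.0026  0.08   -0.002 ] roll 0.001 | yawz 1.606 pos [ 0.4324 -0.4171  0.093 ] t 19.1
```

View pics/m12.png

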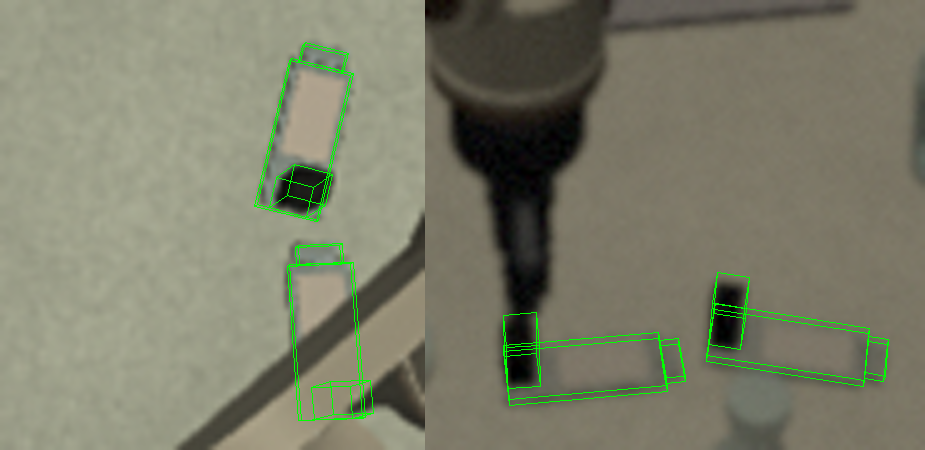

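Emit:
arm_command(deltas="-0.002 0.035 -0.002 0 0.04;-0.002 0.065 -0.002 0 0.04;-0.002 0.079 -0.002 0 0.04;-0.002 0.079 -0.002 0 0.04;-0.002 0.079 -0.002 0 0.04;-0.002 0.079 -0.002 0 0.015;-0.002 0.079 -0.002 0 0.015;-0.002 0.079 -0.002 0 0.015")

```text
time: 19.75
tool_pos: [0.4304, -0.4201, 0.0145]
tcp_rot: [0.708, 0.013, -0.012, -0.706]
ft_force: [-1.0, 2.1, 7.3]
grip_width: 0.27
```

Emit:
arm_command(deltas="0 0 0 0 0.015;0 0 0 0 0.015;0 0 0 0 0.015")

```text
time: 20.0
tool_pos: [0.4304, -0.4201, 0.0145]
tcp_rot: [0.708, 0.013, -0.011, -0.706]
ft_force: [0.4, 1.7, 8.5]
grip_width: 0.275
```

Run:
```python
from h import *
C=np.load("est.npz")["C"]
st();q=C[3];go(q[0],q[1],.013,q[2]+np.pi/2)
slot(2,-106,125)
```

```text
t 20.0 [ 0.4304 -0.4201  0.0145] F [0.4 1.7 8.5] g 0.275 q [-0.9   0.36  1.63  0.    1.14 -2.51]
delta [-0.0004  0.0015  0.0008] roll 0.0 | yawz 1.605 pos [ 0.4304 -0.4201  0.0145] t 20.0
delta [ 0.0541 -0.1114  0.444 ] roll -0.019 | yawz 1.605 pos [ 0.4304 -0.4201  0.0145] t 20.0
```

Emit:
arm_command(deltas="0 -0.03 0 0 0.015;0 -0.07 0 0 0.015;0 -0.11 0 0 0.015;0.054 -0.12 0.444 -0.019 0.015;0.054 -0.12 0.444 -0.019 0.015;0.054 -0.12 0.444 -0.019 0.015;0.054 -0.12 0.444 -0.019 0.015;0.054 -0.12 0.444 -0.019 0.015")

```text
time: 20.67
tool_pos: [0.4476, -0.2103, 0.1283]
tcp_rot: [0.707, 0.019, -0.018, -0.706]
ft_force: [0.7, 1.2, -1.1]
grip_width: 0.27
```

Run:
```python
from h import *
st();slot(2,-106,125,0)
```

```text
t 20.67 [ 0.4476 -0.2103  0.1283] F [ 0.7  1.2 -1.1] g 0.27 q [-0.6   0.04  1.77 -0.    1.33 -2.22]
delta [0.0349 0.0031 0.2346] roll -0.0 | yawz 1.624 pos [ 0.4476 -0.2103  0.1283] t 20.7
```

Emit:
arm_command(deltas="0.035 0 0.234 0 0.015;0.035 0 0.234 0 0.015;0.035 0 0.234 0 0.015;0.035 0 0.234 0 0.015;0.035 0 0.234 0 0.015;0.035 0 0.234 0 0.015;0.035 0.04 0.234 0 0.015;0.035 0.07 0.234 0 0.015")

```text
time: 21.33
tool_pos: [0.4711, 0.0253, 0.0576]
tcp_rot: [0.707, 0.022, -0.018, -0.707]
ft_force: [-0.5, -1.1, -2.9]
grip_width: 0.272
```

Emit:
arm_command(deltas="0 0.01 0 0 0.015;0 0.015 0 0 0.015;0 0.015 0 0 0.015;0 0.015 0 0 0.015")

```text
time: 21.67
tool_pos: [0.4711, 0.0231, 0.0437]
tcp_rot: [0.707, 0.019, -0.018, -0.707]
ft_force: [0.5, 0.1, -1.3]
grip_width: 0.274
```

Run:
```python
from h import *
s=read_camera("side");t=read_camera("top");st();slot(2,-106,27.5,0)
cv2.imwrite("pics/m13.png",np.hstack([up(s,230,120,330,220,4),up(t,130,120,290,220,3)[:400]]) if 0 else up(s,230,120,330,220,5))
```

```text
t 21.77 [0.4711 0.0232 0.0437] F [-0.4 -0.4 -1.6] g 0.271 q [-0.11  0.08  1.91 -0.    1.14 -1.74]
delta [-0.001   0.0162  0.0027] roll -0.0 | yawz 1.623 pos [0.4711 0.0232 0.0437] t 21.8
```

View pics/m13.png

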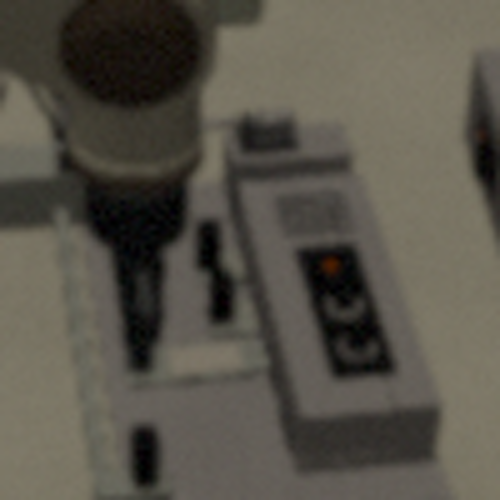

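Emit:
arm_command(deltas="-0.001 0.0155 0.003 0 0.015;-0.001 0.0155 0.003 0 0.015;-0.001 0.0155 0.003 0 0.015;0.006 0.0155 0.003 0 0.015;0.016 0.0155 0.003 0 0.015;0.026 0.0155 0.003 0 0.015;0.026 0.0155 0.003 0 0.015;0.026 0.0155 0.003 0 0.015")

```text
time: 22.43
tool_pos: [0.4969, 0.0279, 0.0265]
tcp_rot: [0.707, 0.019, -0.019, -0.707]
ft_force: [1.6, -0.5, 1.9]
grip_width: 0.271
```

Run:
```python
from h import *
st();slot(2,-30,27,0)
```

```text
t 22.43 [0.4969 0.0279 0.0265] F [ 1.6 -0.5  1.9] g 0.271 q [-0.1   0.16  1.87 -0.    1.11 -1.72]
delta [ 0.0491 -0.0004 -0.0007] roll 0.0 | yawz 1.624 pos [0.4969 0.0279 0.0265] t 22.4
```

Emit:
arm_command(deltas="0.008 -0.001 -0.001 0 0.015;0.018 -0.001 -0.001 0 0.015;0.028 -0.001 -0.001 0 0.015;0.036 -0.001 -0.001 0 0.015;0.042 -0.001 -0.001 0 0.015;0.046 -0.001 -0.001 0 0.015;0.048 -0.001 -0.001 0 0.015;0.049 -0.001 -0.001 0 0.015")

```text
time: 23.1
tool_pos: [0.5451, 0.0296, 0.0273]
tcp_rot: [0.707, 0.019, -0.019, -0.707]
ft_force: [0.2, -0.6, -0.8]
grip_width: 0.273
```

Emit:
arm_command(deltas="0.001 0 0 0 0.015;0.002 0 0 0 0.015;0.003 0 0 0 0.015;0.003 0 0 0 0.015")

```text
time: 23.43
tool_pos: [0.5465, 0.0298, 0.0271]
tcp_rot: [-0.707, -0.018, 0.02, 0.707]
ft_force: [-9.6, -0.2, 1.2]
grip_width: 0.274
```

Run:
```python
from h import *
st();slot(2,-30,27,0)
```

```text
t 23.43 [0.5465 0.0298 0.0271] F [-9.6 -0.2  1.2] g 0.274 q [-0.09  0.25  1.75 -0.    1.14 -1.71]
delta [-0.0006  0.0001  0.    ] roll 0.0 | yawz 1.624 pos [0.5465 0.0298 0.0271] t 23.4
```

Contact; press slightly more, then release.

Emit:
arm_command(deltas="0.002 0 0 0 0.015;0.002 0 0 0 0.015;0.002 0 0 0 0.04;0.002 0 0 0 0.04;0.002 0 0 0 0.04;0.002 -0.04 0 0 0.04;0.002 -0.08 0 0 0.04;0.002 -0.12 0 0 0.04")

```text
time: 24.1
tool_pos: [0.5496, 0.0298, 0.149]
tcp_rot: [0.707, 0.019, -0.019, -0.707]
ft_force: [1.2, 0.5, -0.2]
grip_width: 0.467
```

Run:
```python
from h import *
t=read_camera("top");s=read_camera("side")
C=np.load("est.npz")["C"]
a=up(t,310,135,430,225,5);b=up(s,280,240,340,340,4.5)
wire("top",a,310,135,5,C[1],CAR,(0,255,0));wire("side",b,280,240,4.5,C[1],CAR,(0,255,0))
cv2.imwrite("pics/m14.png",a);cv2.imwrite("pics/m14b.png",b)
st();q=C[1];go(q[0],q[1],.15,q[2]+np.pi/2)
```

```text
t 24.2 [0.5526 0.0296 0.1543] F [ 1.2  0.4 -0.8] g 0.468 q [-0.09  0.14  1.61 -0.    1.38 -1.71]
delta [-0.0151  0.0048 -0.4285] roll 0.316 | yawz 1.624 pos [0.5526 0.0296 0.1543] t 24.2
```

View pics/m14.png

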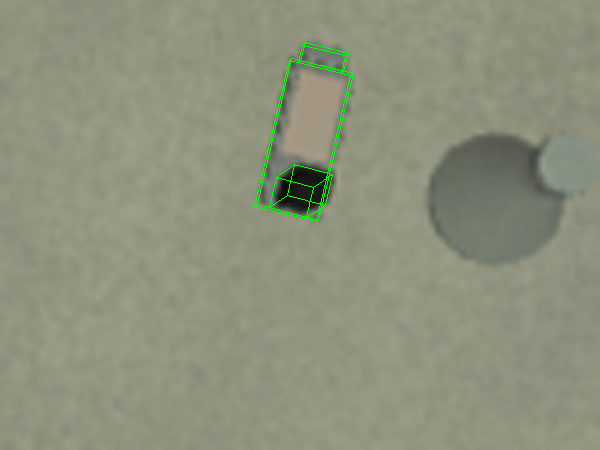

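View pics/m14b.png

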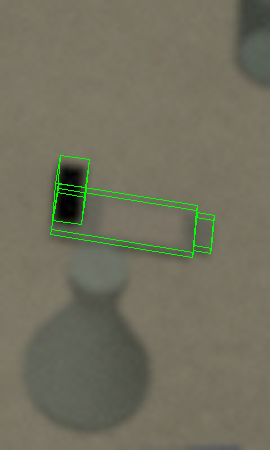

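Emit:
arm_command(deltas="-0.015 0 -0.428 0.316 0.04;-0.015 0 -0.428 0.316 0.04;-0.015 0 -0.428 0.316 0.04;-0.015 0 -0.428 0.316 0.04;-0.015 0 -0.428 0.316 0.04;-0.015 0 -0.428 0.316 0.04;-0.015 0 -0.428 0.316 0.04;-0.015 0 -0.428 0.316 0.04")

```text
time: 24.87
tool_pos: [0.5557, -0.3057, 0.1477]
tcp_rot: [0.701, -0.092, 0.093, -0.701]
ft_force: [-0.1, 0.2, 0.0]
grip_width: 0.467
```

Run:
```python
from h import *
C=np.load("est.npz")["C"]
st();q=C[1];go(q[0],q[1],.09,q[2]+np.pi/2)
```

```text
t 24.87 [ 0.5557 -0.3057  0.1477] F [-0.1  0.2  0. ] g 0.467 q [-0.62  0.31  1.41 -0.    1.42 -1.93]
delta [ 0.0287  0.0578 -0.0889] roll -0.0 | yawz 1.308 pos [ 0.5557 -0.3057  0.1477] t 24.9
```

Emit:
arm_command(deltas="0.028 0 -0.089 0 0.04;0.028 0 -0.089 0 0.04;0.028 0.02 -0.089 0 0.04;0.028 0.04 -0.089 0 0.04;0.028 0.057 -0.089 0 0.04;0.028 0.057 -0.089 0 0.04;0.028 0.057 -0.089 0 0.04;0.028 0.057 -0.089 0 0.04")

```text
time: 25.53
tool_pos: [0.5604, -0.3968, 0.092]
tcp_rot: [0.701, -0.092, 0.093, -0.701]
ft_force: [-0.7, -0.7, -0.9]
grip_width: 0.468
```

Run:
```python
from h import *
C=np.load("est.npz")["C"]
s=read_camera("side")
b=up(s,270,210,350,310,5);wire("side",b,270,210,5,C[1],CAR,(0,255,0));cv2.imwrite("pics/m15.png",b)
st();q=C[1];go(q[0],q[1],.014,q[2]+np.pi/2)
```

```text
t 25.58 [ 0.5605 -0.3969  0.0923] F [ 0.4  0.2 -0.3] g 0.466 q [-0.73  0.45  1.33 -0.    1.35 -2.04]
delta [ 0.0002  0.0783 -0.0021] roll 0.0 | yawz 1.308 pos [ 0.5605 -0.3969  0.0923] t 25.6
```

View pics/m15.png

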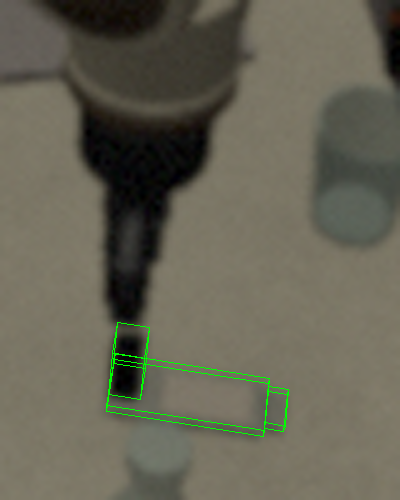

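Emit:
arm_command(deltas="0 0.035 -0.002 0 0.04;0 0.065 -0.002 0 0.04;0 0.078 -0.002 0 0.04;0 0.078 -0.002 0 0.04;0 0.078 -0.002 0 0.04;0 0.078 -0.002 0 0.015;0 0.078 -0.002 0 0.015;0 0.078 -0.002 0 0.015")

```text
time: 26.25
tool_pos: [0.5604, -0.3994, 0.0152]
tcp_rot: [0.702, -0.092, 0.094, -0.7]
ft_force: [-0.5, -0.9, 7.7]
grip_width: 0.271
```

Emit:
arm_command(deltas="0 0 0 0 0.015;0 0 0 0 0.015;0 0 0 0 0.015")

```text
time: 26.5
tool_pos: [0.5604, -0.3994, 0.0152]
tcp_rot: [0.702, -0.092, 0.094, -0.7]
ft_force: [-0.1, -0.4, 7.8]
grip_width: 0.275
```

Run:
```python
from h import *
C=np.load("est.npz")["C"]
st();q=C[1];go(q[0],q[1],.014,q[2]+np.pi/2)
slot(3,-106,125)
```

```text
t 26.5 [ 0.5604 -0.3994  0.0152] F [-0.1 -0.4  7.8] g 0.275 q [-0.73  0.52  1.4  -0.    1.22 -2.04]
delta [-0.0002  0.0012  0.0004] roll 0.0 | yawz 1.308 pos [ 0.5604 -0.3994  0.0152] t 26.5
delta [-0.1772 -0.111   0.322 ] roll -0.316 | yawz 1.308 pos [ 0.5604 -0.3994  0.0152] t 26.5
```

Emit:
arm_command(deltas="0 -0.03 0 0 0.015;0 -0.07 0 0 0.015;0 -0.11 0 0 0.015;-0.177 -0.12 0.322 -0.316 0.015;-0.177 -0.12 0.322 -0.316 0.015;-0.177 -0.12 0.322 -0.316 0.015;-0.177 -0.12 0.322 -0.316 0.015;-0.177 -0.12 0.322 -0.316 0.015")

```text
time: 27.17
tool_pos: [0.5094, -0.1947, 0.1296]
tcp_rot: [0.707, 0.02, -0.018, -0.706]
ft_force: [2.0, 1.0, -0.4]
grip_width: 0.273
```

Run:
```python
from h import *
st();slot(3,-106,125,0)
```

```text
t 27.17 [ 0.5094 -0.1947  0.1296] F [ 2.   1.  -0.4] g 0.273 q [-0.51  0.14  1.65 -0.    1.34 -2.13]
delta [-0.0275  0.0044  0.1543] roll 0.0 | yawz 1.624 pos [ 0.5094 -0.1947  0.1296] t 27.2
```

Emit:
arm_command(deltas="-0.0275 0 0.154 0 0.015;-0.0275 0 0.154 0 0.015;-0.0275 0 0.154 0 0.015;-0.0275 0 0.154 0 0.015;-0.0275 0 0.154 0 0.015;-0.0275 0 0.154 0 0.015;-0.0275 0.04 0.154 0 0.015;-0.0275 0.08 0.154 0 0.015")

```text
time: 27.83
tool_pos: [0.4764, -0.0452, 0.0498]
tcp_rot: [0.708, 0.021, -0.016, -0.706]
ft_force: [0.5, -0.6, -2.8]
grip_width: 0.271
```

Emit:
arm_command(deltas="0 0.005 0 0 0.015;0 0.005 0 0 0.015;0 0.005 0 0 0.015;0 0.005 0 0 0.015")

```text
time: 28.17
tool_pos: [0.4757, -0.0447, 0.0455]
tcp_rot: [0.707, 0.02, -0.018, -0.707]
ft_force: [0.6, 0.7, -1.3]
grip_width: 0.273
```

Run:
```python
from h import *
s=read_camera("side");t=read_camera("top");st();slot(3,-106,28.2,0)
cv2.imwrite("pics/m16.png",up(s,230,120,330,220,5))
```

```text
t 28.27 [ 0.4754 -0.0445  0.0451] F [ 0.1  0.2 -2. ] g 0.273 q [-0.25  0.09  1.9  -0.    1.15 -1.88]
delta [-0.0017  0.0169  0.0024] roll -0.0 | yawz 1.624 pos [ 0.4754 -0.0445  0.0451] t 28.3
```

View pics/m16.png

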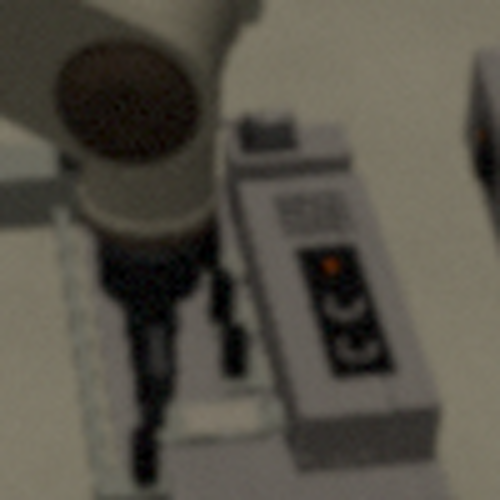

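Emit:
arm_command(deltas="-0.001 0.016 0.0025 0 0.015;-0.001 0.016 0.0025 0 0.015;-0.001 0.016 0.0025 0 0.015;0.006 0.016 0.0025 0 0.015;0.016 0.016 0.0025 0 0.015;0.026 0.016 0.0025 0 0.015;0.026 0.016 0.0025 0 0.015;0.026 0.016 0.0025 0 0.015")

```text
time: 28.93
tool_pos: [0.501, -0.0401, 0.0272]
tcp_rot: [0.707, 0.019, -0.019, -0.707]
ft_force: [2.6, -0.6, 2.0]
grip_width: 0.272
```

Run:
```python
from h import *
st();slot(3,-30,27.5,0)
```

```text
t 28.93 [ 0.501  -0.0401  0.0272] F [ 2.6 -0.6  2. ] g 0.272 q [-0.23  0.17  1.86 -0.    1.12 -1.86]
delta [ 0.0486 -0.0003 -0.0006] roll 0.0 | yawz 1.624 pos [ 0.501  -0.0401  0.0272] t 28.9
```

Emit:
arm_command(deltas="0.008 -0.001 -0.001 0 0.015;0.018 -0.001 -0.001 0 0.015;0.028 -0.001 -0.001 0 0.015;0.036 -0.001 -0.001 0 0.015;0.042 -0.001 -0.001 0 0.015;0.046 -0.001 -0.001 0 0.015;0.048 -0.001 -0.001 0 0.015;0.049 -0.001 -0.001 0 0.015")

```text
time: 29.6
tool_pos: [0.5492, -0.0384, 0.028]
tcp_rot: [0.707, 0.019, -0.019, -0.707]
ft_force: [-0.8, -0.2, -0.8]
grip_width: 0.272
```

Emit:
arm_command(deltas="0.001 0 0 0 0.015;0.002 0 0 0 0.015;0.003 0 0 0 0.015;0.003 0 0 0 0.015")

```text
time: 29.93
tool_pos: [0.5495, -0.0384, 0.0277]
tcp_rot: [-0.707, -0.017, 0.021, 0.707]
ft_force: [-21.7, -2.6, 8.9]
grip_width: 0.275
```

Run:
```python
from h import *
st();slot(3,-30,27,0)
```

```text
t 29.93 [ 0.5495 -0.0384  0.0277] F [-21.7  -2.6   8.9] g 0.275 q [-0.21  0.26  1.74 -0.    1.15 -1.83]
delta [0.0001 0.0007 0.0003] roll 0.0 | yawz 1.624 pos [ 0.5495 -0.0384  0.0277] t 29.9
```

Emit:
arm_command(deltas="0.001 0 0 0 0.04;0.001 0 0 0 0.04;0.001 0 0 0 0.04;0.001 -0.04 0 0 0.04;0.001 -0.08 0 0 0.04;0.001 -0.12 0 0 0.04;0.001 -0.12 0 0 0.04")

```text
time: 30.52
tool_pos: [0.5558, -0.0387, 0.1563]
tcp_rot: [0.708, 0.022, -0.015, -0.706]
ft_force: [1.1, -0.6, 1.9]
grip_width: 0.468
```

Run:
```python
from h import *
p=np.load("est.npz")["dry"]
t=read_camera("top");s=read_camera("side")
a=up(t,130,120,290,230,5);b=up(s,230,130,330,230,6)
for y in (102,34,-34,-102):
    w=T(p,[(-30,y,12)])[0]
    for n,im,c,r,k in(("top",a,130,120,5),("side",b,230,130,6)):
        wire(n,im,c,r,k,p,[(-40,-20,y-12,y+12,18,60),(-40,58,y-20,y+20,12,18)],(0,255,0))
cv2.imwrite("pics/m17.png",a);cv2.imwrite("pics/m17b.png",b)
st();go(.4653,-.1083,.14,p[2]+np.pi/2)
```

```text
t 30.62 [ 0.5539 -0.0384  0.15  ] F [ 0.   0.  -0.9] g 0.467 q [-0.21  0.15  1.61 -0.    1.38 -1.83]
delta [-0.0922  0.0098 -0.0651] roll 0.0 | yawz 1.624 pos [ 0.5539 -0.0384  0.15  ] t 30.6
```

View pics/m17.png

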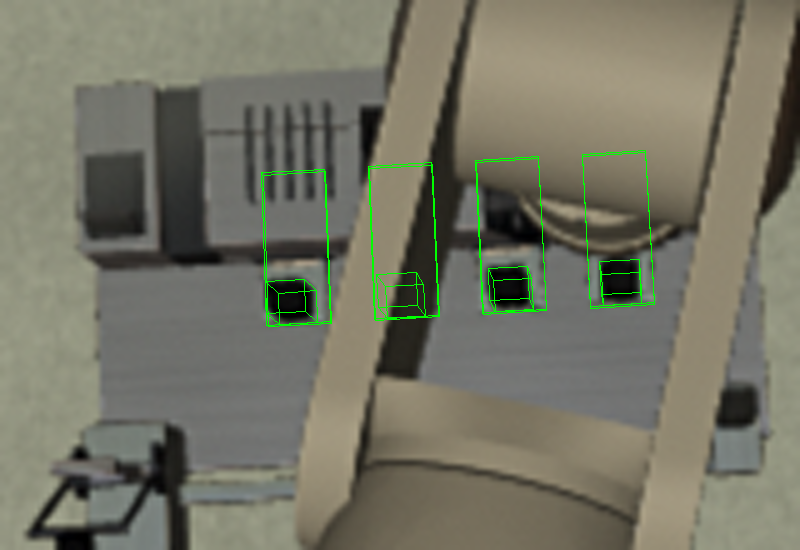

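View pics/m17b.png

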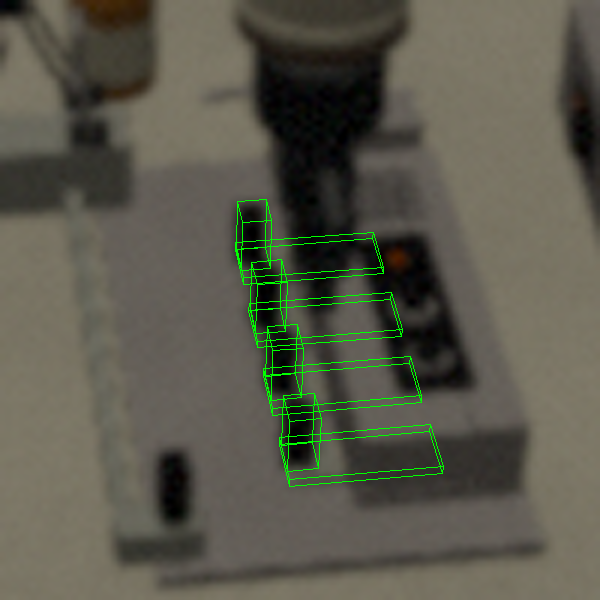

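Emit:
arm_command(deltas="-0.092 0 -0.067 0 0.05;-0.092 0 -0.067 0 0.05;-0.092 0.01 -0.067 0 0.05;-0.092 0.01 -0.067 0 0.05;-0.092 0.01 -0.067 0 0.05;-0.092 0.01 -0.067 0 0.05")

```text
time: 31.12
tool_pos: [0.4649, -0.11, 0.1378]
tcp_rot: [-0.707, -0.018, 0.019, 0.707]
ft_force: [0.6, 0.1, 0.5]
grip_width: 0.582
```

Run:
```python
from h import *
p=np.load("est.npz")["dry"]
s=read_camera("side")
cv2.imwrite("pics/m18.png",up(s,230,130,330,230,5))
st();go(.4653,-.1093,.053,p[2]+np.pi/2)
```

```text
t 31.17 [ 0.4652 -0.1097  0.1379] F [ 0.5 -0.6  0.1] g 0.584 q [-0.39 -0.    1.79  0.    1.35 -2.02]
delta [0.0001 0.0849 0.0004] roll 0.0 | yawz 1.624 pos [ 0.4652 -0.1097  0.1379] t 31.2
```

View pics/m18.png

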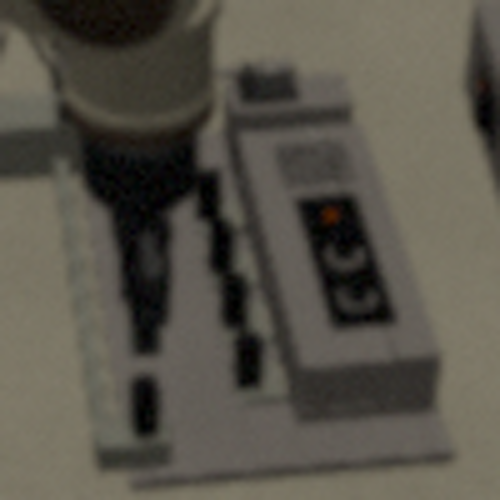

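Emit:
arm_command(deltas="0 0.035 0 0 0.05;0 0.07 0 0 0.05;0 0.085 0 0 0.05;0 0.085 0 0 0.05;0 0.085 0 0 0.02;0 0.085 0 0 0.02;0 0.085 0 0 0.02;0 0.085 0 0 0.02")

```text
time: 31.83
tool_pos: [0.4657, -0.1084, 0.0547]
tcp_rot: [-0.706, -0.02, 0.018, 0.708]
ft_force: [0.3, 20.4, 3.9]
grip_width: 0.268
```

Run:
```python
from h import *
p=np.load("est.npz")["dry"]
st();print(loc(p,sense()["tool_pos"]))
```

```text
t 31.83 [ 0.4657 -0.1084  0.0547] F [ 0.3 20.4  3.9] g 0.268 q [-0.39  0.08  1.89  0.    1.17 -2.02]
[-117.44801231 -167.28605848   54.74952653]
```

Emit:
arm_command(deltas="0.008 0 0.0018 0 0.02;0.018 0 0.0018 0 0.02;0.03 0 0.0018 0 0.02;0.042 0 0.0018 0 0.02;0.054 0 0.0018 0 0.02;0.064 0 0.0018 0 0.02;0.07 0 0.0018 0 0.02;0.07 0 0.0018 0 0.02")

```text
time: 32.5
tool_pos: [0.5369, -0.1043, 0.0548]
tcp_rot: [0.707, 0.02, -0.018, -0.707]
ft_force: [3.2, 4.1, 4.7]
grip_width: 0.269
```

Run:
```python
from h import *
p=np.load("est.npz")["dry"]
s=read_camera("side");st();print(loc(p,sense()["tool_pos"]))
cv2.imwrite("pics/m19.png",up(s,230,120,330,220,5))
```

```text
t 32.55 [ 0.5366 -0.1043  0.0548] F [2.3 4.1 4.4] g 0.271 q [-0.33  0.22  1.73  0.    1.19 -1.96]
[ -46.42814869 -166.92931101   54.76580775]
```

View pics/m19.png

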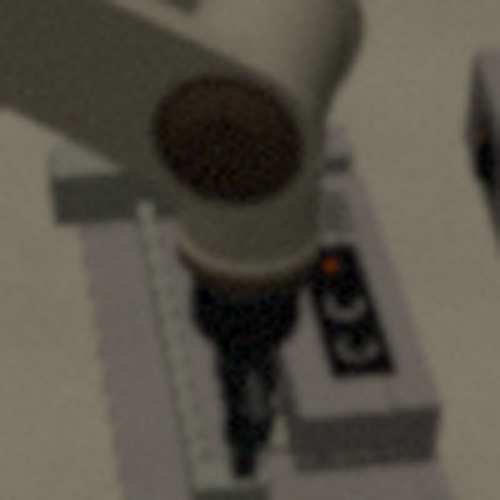

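Emit:
arm_command(deltas="0.006 0 0 0 0.02;0.012 0 0 0 0.02;0.017 0 0 0 0.02;0.02 0 0 0 0.02;0.022 0 0 0 0.02;0.023 0 0 0 0.02;0.023 0 0 0 0.02")

```text
time: 33.13
tool_pos: [0.5589, -0.103, 0.0547]
tcp_rot: [0.707, 0.02, -0.018, -0.707]
ft_force: [0.0, 5.2, 5.1]
grip_width: 0.27
```

Emit:
arm_command(deltas="0.001 0 0 0 0.02;0.002 0 0 0 0.02;0.003 0 0 0 0.02;0.003 0 0 0 0.02")

```text
time: 33.47
tool_pos: [0.5617, -0.1029, 0.0548]
tcp_rot: [0.707, 0.02, -0.018, -0.707]
ft_force: [-0.9, 5.2, 6.1]
grip_width: 0.268
```

Emit:
arm_command(deltas="0.001 0 0 0 0.02;0.002 0 0 0 0.02;0.003 0 0 0 0.02;0.003 0 0 0 0.02")

```text
time: 33.8
tool_pos: [0.5645, -0.1027, 0.0548]
tcp_rot: [0.707, 0.019, -0.018, -0.707]
ft_force: [-3.6, 4.5, 7.9]
grip_width: 0.268
```

Emit:
arm_command(deltas="0.001 0 0 0 0.02;0.002 0 0 0 0.02;0.003 0 0 0 0.02;0.003 0 0 0 0.02")

```text
time: 34.13
tool_pos: [0.5645, -0.1027, 0.0547]
tcp_rot: [-0.707, -0.017, 0.021, 0.707]
ft_force: [-36.3, 1.1, 27.2]
grip_width: 0.272
```

Emit:
arm_command(deltas="-0.0025 0 0 0 0.02;-0.0025 0 0 0 0.05;-0.0025 0 0 0 0.05;-0.0025 0 0 0 0.05;-0.0025 -0.04 0 0 0.05;-0.0025 -0.08 0 0 0.05;-0.0025 -0.12 0 0 0.05;-0.0025 -0.12 0 0 0.05")

```text
time: 34.8
tool_pos: [0.5668, -0.1038, 0.1816]
tcp_rot: [0.708, 0.022, -0.015, -0.706]
ft_force: [0.6, 0.3, 1.2]
grip_width: 0.585
```

Run:
```python
from h import *
t=read_camera("top");s=read_camera("side");st()
cv2.imwrite("pics/t20.png",t);cv2.imwrite("pics/s20.png",s)
cv2.imwrite("pics/m20.png",up(t,130,120,220,210,7));cv2.imwrite("pics/m20b.png",up(s,230,110,310,180,8))
```

```text
t 34.9 [ 0.565  -0.1032  0.1752] F [-0.3 -0.6 -0.5] g 0.588 q [-0.31  0.17  1.53 -0.    1.44 -1.94]
```

View pics/m20.png

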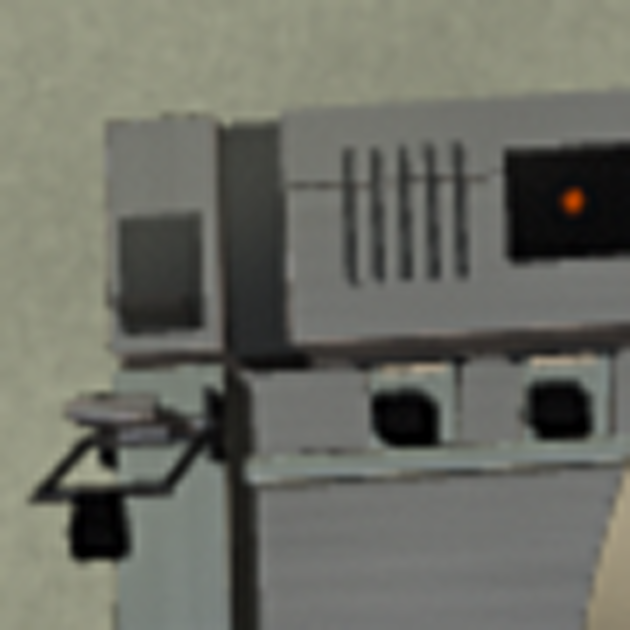

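View pics/m20b.png

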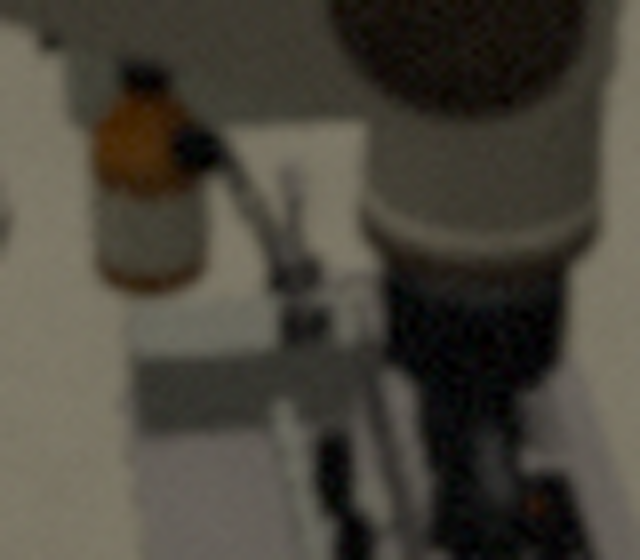

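Run:
```python
from h import *
p=np.load("est.npz")["dry"]
f=lambda a,b:(lambda P:print(np.round(P,4),np.round(loc(p,P),1)))(tri(uc([a],230,110,8)[0],uc([b],130,120,7)[0]))
print("tab");f((197,148),(100,525))
print("lever tip");f((291,168),(112,408))
for a in [(100,520),(100,540)]: print(loc(p,onz("top",uc([a],130,120,7)[0],.183)))
for a in [(40,495),(165,490)]: print("bar ends",loc(p,onz("top",uc([a],130,120,7)[0],.177)))
print("lever tip top",loc(p,onz("top",uc([(112,408)],130,120,7)[0],.155)))
print(loc(p,onz("top",uc([(160,365)],130,120,7)[0],.07)))
print("side at y200 plane:")
for nm,a in (("tab",(197,148)),("tip",(291,168)),("pivot",(302,325)),("hinge",(298,278))):
    o,d=ray("side",uc([a],230,110,8)[0]); 
    L0=loc(p,o);L1=loc(p,o+d); k=(200-L0[1])/(L1[1]-L0[1]); print(nm,L0+k*(L1-L0))
```

```text
tab
[0.4738 0.2592 0.1792] [-89.9 199.3 179.2]
lever tip
[0.5223 0.2601 0.1646] [-41.4 197.7 164.6]
[-87.13860807 198.23064752 183.        ]
[-94.97468396 198.40455913 183.        ]
bar ends [-74.99928325 223.26398156 177.        ]
bar ends [-75.87797307 174.20052512 177.        ]
lever tip top [-37.93273011 200.42241516 155.        ]
[ -4.08352607 203.07981266  70.        ]
side at y200 plane:
tab [-91.09896912 200.         178.58281116]
tip [-42.60308254 200.         162.86928814]
pivot [-35.76716148 200.          64.27902483]
hinge [-38.24637517 200.          94.6259052 ]
```

```bash
cat >> h.py <<'E'
def dg(x,y,z):
    p=np.load("est.npz")["dry"];w=T(p,[(x,y,z)])[0];go(*w,p[2]+np.pi/2);print("loc",np.round(loc(p,sense()["tool_pos"]),1))
E
python3 - <<'E'
from h import *
dg(-130,200,215)
E
```

```text
delta [-0.1118 -0.0407  0.3673] roll 0.0 | yawz 1.624 pos [ 0.565  -0.1032  0.1752] t 34.9
loc [ -18.  -167.4  175.2]
```

Emit:
arm_command(deltas="-0.112 -0.04 0.367 0 0;-0.112 -0.04 0.367 0 0;-0.112 -0.04 0.367 0 0;-0.112 -0.04 0.367 0 0;-0.112 -0.04 0.367 0 0;-0.112 -0.04 0.367 0 0;-0.112 -0.04 0.367 0 0;-0.112 -0.04 0.367 0 0")

```text
time: 35.57
tool_pos: [0.4492, 0.2101, 0.207]
tcp_rot: [0.707, 0.018, -0.019, -0.707]
ft_force: [1.1, -0.2, 0.2]
grip_width: -0.0
```

Emit:
arm_command(deltas="-0.012 0 0.038 0 0;-0.012 0 0.038 0 0;-0.012 0 0.038 0 0;-0.012 0 0.038 0 0")

```text
time: 35.9
tool_pos: [0.4364, 0.2457, 0.2068]
tcp_rot: [0.707, 0.019, -0.02, -0.707]
ft_force: [0.2, -0.1, -0.4]
grip_width: -0.003
```

Run:
```python
from h import *
t=read_camera("top");s=read_camera("side");st();dg(-130,200,175)
cv2.imwrite("pics/m21.png",np.hstack([up(t,120,120,220,220,4),up(s,225,100,325,200,4)]))
```

```text
t 36.0 [0.4369 0.2449 0.2072] F [ 0.8  0.3 -0.1] g -0.001 q [ 0.36  0.01  1.64 -0.    1.5  -1.27]
delta [-0.0026  0.0322  0.013 ] roll -0.001 | yawz 1.623 pos [0.4369 0.2449 0.2072] t 36.0
loc [-127.4  187.1  207.2]
```

View pics/m21.png

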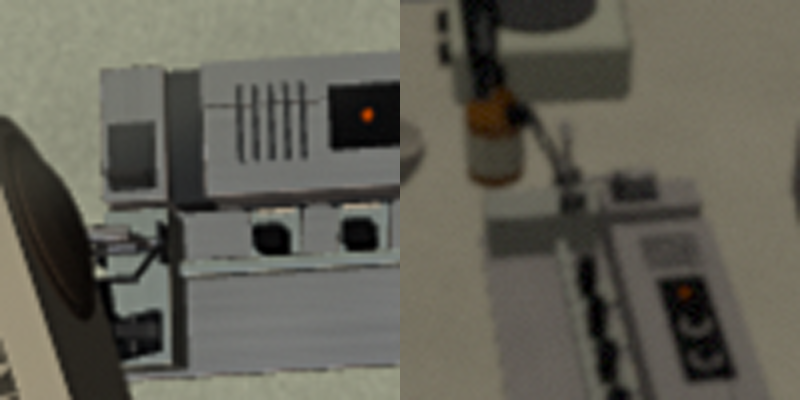

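Emit:
arm_command(deltas="-0.002 0.02 0.013 0 0;-0.002 0.033 0.013 0 0;-0.002 0.033 0.013 0 0;-0.002 0.033 0.013 0 0;-0.002 0.033 0.013 0 0")

```text
time: 36.42
tool_pos: [0.4345, 0.2581, 0.1755]
tcp_rot: [-0.707, -0.019, 0.018, 0.707]
ft_force: [-0.1, -0.1, 0.1]
grip_width: 0.001
```

Run:
```python
from h import *
s=read_camera("side");st();dg(-105,200,175)
cv2.imwrite("pics/m22.png",up(s,225,100,305,170,8))
```

```text
t 36.47 [0.4345 0.2582 0.1757] F [ 0.6  1.4 -0.9] g 0.0 q [ 0.38  0.03  1.68 -0.    1.43 -1.24]
delta [ 0.0241  0.0007 -0.0005] roll -0.001 | yawz 1.623 pos [0.4345 0.2582 0.1757] t 36.5
loc [-129.1  200.5  175.7]
```

View pics/m22.png

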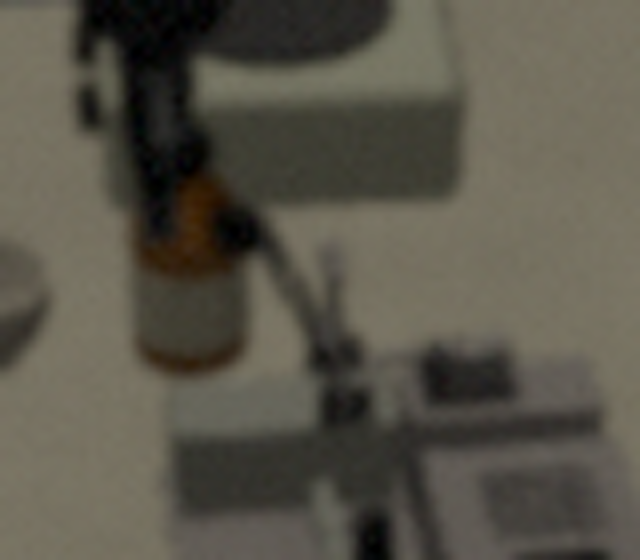

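Emit:
arm_command(deltas="0.01 0 0 0 0;0.02 0 0 0 0;0.028 0 0 0 0;0.034 0 0 0 0;0.04 0 0 0 0;0.046 0 0 0 0;0.05 0 0 0 0;0.05 0 0 0 0")

```text
time: 37.13
tool_pos: [0.4845, 0.2613, 0.1745]
tcp_rot: [0.707, 0.019, -0.019, -0.707]
ft_force: [0.3, -0.7, -0.6]
grip_width: -0.002
```

Run:
```python
from h import *
s=read_camera("side");st();dg(-55,200,175)
cv2.imwrite("pics/m23.png",up(s,225,100,305,170,8))
```

```text
t 37.18 [0.484  0.2613 0.1745] F [-0.5  0.7  0.3] g 0.004 q [ 0.36  0.12  1.58 -0.    1.44 -1.27]
delta [ 0.0245 -0.0005 -0.001 ] roll 0.0 | yawz 1.624 pos [0.484  0.2613 0.1745] t 37.2
loc [-79.5 201.  174.5]
```

View pics/m23.png

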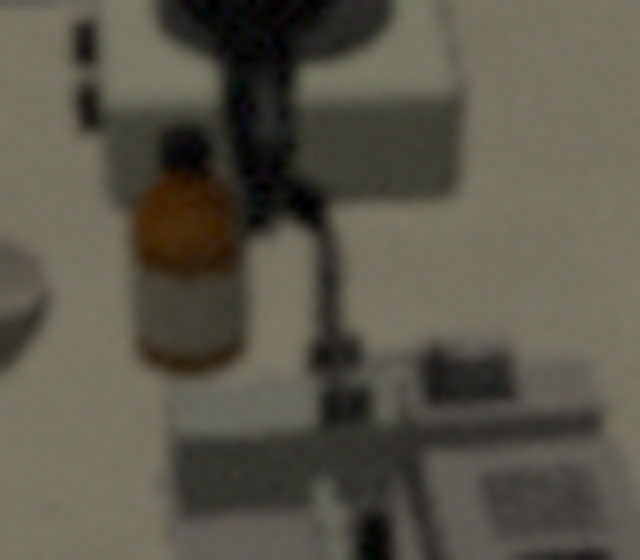

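Loop is now near vertical, tab at crop (310,205). Push on slowly.

Emit:
arm_command(deltas="0.005 -0.002 0 0 0;0.01 -0.004 0 0 0;0.015 -0.005 0 0 0;0.019 -0.005 0 0 0;0.023 -0.005 0 0 0;0.025 -0.005 0 0 0;0.025 -0.005 0 0 0;0.025 -0.005 0 0 0")

```text
time: 37.85
tool_pos: [0.5087, 0.2627, 0.1796]
tcp_rot: [0.707, 0.019, -0.019, -0.707]
ft_force: [0.1, -0.2, 0.2]
grip_width: 0.0
```

Run:
```python
from h import *
s=read_camera("side");st();dg(-55,200,175)
cv2.imwrite("pics/m24.png",up(s,225,100,305,170,8))
```

```text
t 37.9 [0.5087 0.2627 0.1796] F [ 0.6  0.5 -0.1] g -0.0 q [ 0.34  0.17  1.52 -0.    1.45 -1.28]
delta [-0.0001  0.0046 -0.001 ] roll 0.0 | yawz 1.624 pos [0.5087 0.2627 0.1796] t 37.9
loc [-54.9 201.  179.6]
```

View pics/m24.png

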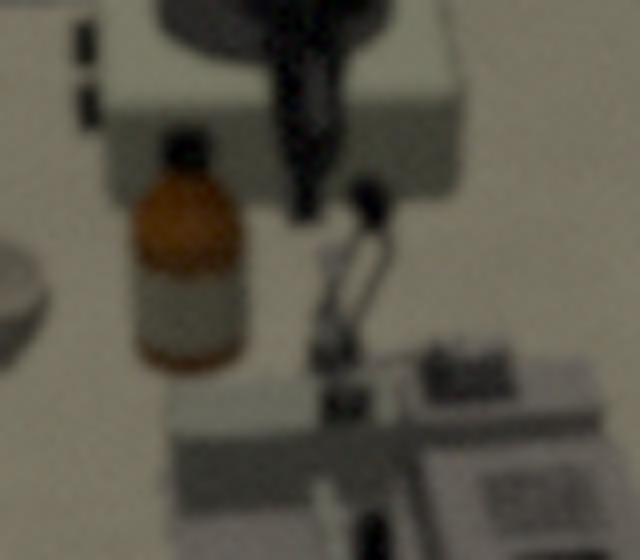

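Emit:
arm_command(deltas="0 -0.02 0 0 0;0 -0.02 0 0 0;0 -0.02 0 0 0;0 -0.02 0 0 0")

```text
time: 38.23
tool_pos: [0.5086, 0.2627, 0.1995]
tcp_rot: [0.707, 0.019, -0.019, -0.707]
ft_force: [-0.0, -0.2, -0.1]
grip_width: -0.003
```

Run:
```python
from h import *
s=read_camera("side");t=read_camera("top");st()
cv2.imwrite("pics/m25.png",up(s,225,100,305,170,8))
cv2.imwrite("pics/m25b.png",up(t,120,120,220,210,7))
```

```text
t 38.33 [0.5085 0.2626 0.1991] F [-0.1 -1.2 -0.4] g 0.001 q [ 0.34  0.16  1.49 -0.    1.49 -1.28]
```

View pics/m25.png

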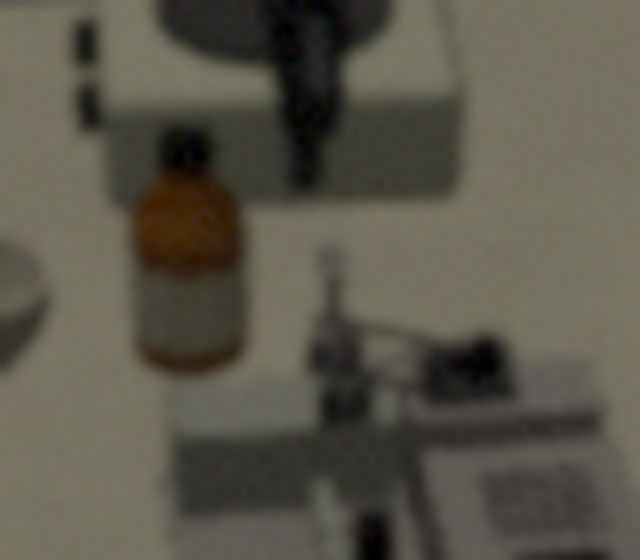

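View pics/m25b.png

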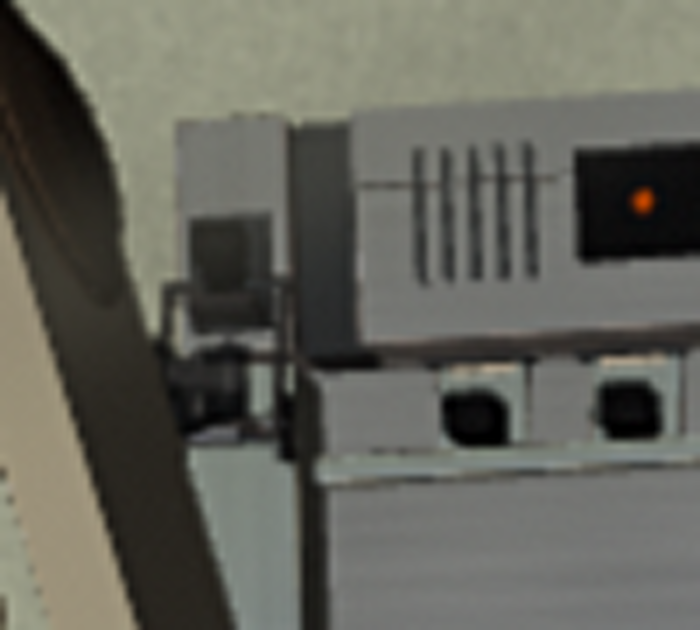

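Run:
```python
from h import *
p=np.load("est.npz")["dry"]
for z in(.073,.081,.095):
  print(z,[np.round(loc(p,onz("top",uc([a],120,120,7)[0],z)),1) for a in((170,287),(280,280),(220,255),(230,325),(230,215))])
f=lambda a,b:(lambda P:print(np.round(loc(p,P),1)))(tri(uc([a],225,100,8)[0],uc([b],120,120,7)[0]))
print("tab");f((485,352),(220,258));f((480,355),(220,255))
for nm,a in (("tab",(485,352)),("tip",(330,245)),("hinge",(333,325)),("hookblk tl",(425,352)),("tr",(505,345)),("barend near?",(430,368))):
    o,d=ray("side",uc([a],225,100,8)[0]); 
    L0=loc(p,o);L1=loc(p,o+d); k=(200-L0[1])/(L1[1]-L0[1]); print(nm,L0+k*(L1-L0))
```

```text
0.073 [array([ 31.1, 227.5,  73. ]), array([ 31.4, 179.7,  73. ]), array([ 44. , 205.4,  73. ]), array([ 12.9, 201.9,  73. ]), array([ 61.5, 200.6,  73. ])]
0.081 [array([ 29.3, 225.2,  81. ]), array([ 29.5, 177.7,  81. ]), array([ 42. , 203.3,  81. ]), array([ 11.1, 199.8,  81. ]), array([ 59.4, 198.6,  81. ])]
0.095 [array([ 25.9, 221.2,  95. ]), array([ 26.2, 174.3,  95. ]), array([ 38.6, 199.6,  95. ]), array([  8. , 196.1,  95. ]), array([ 55.7, 194.9,  95. ])]
tab
[ 39.5 200.7  91.1]
[ 39.  201.   89.6]
tab [ 40.55759045 200.          91.8228821 ]
tip [-43.13853553 200.         164.71288323]
hinge [-41.11253316 200.         115.61052576]
hookblk tl [  8.24973585 200.          94.52882347]
tr [ 51.1652495 200.         95.3839121]
barend near? [ 11.23656245 200.          84.08571069]
```

Run:
```python
from h import *
dg(-15,200,200);dg(-15,200,147)
```

```text
delta [ 0.04   -0.0009 -0.001 ] roll 0.0 | yawz 1.624 pos [0.5085 0.2626 0.1991] t 38.3
loc [-55.  201.  199.1]
delta [ 0.0401  0.0521 -0.001 ] roll 0.0 | yawz 1.624 pos [0.5085 0.2626 0.1991] t 38.3
loc [-55.  201.  199.1]
```

Emit:
arm_command(deltas="0.02 0 -0.001 0 0;0.04 0 -0.001 0 0;0.04 0 -0.001 0 0;0.04 0.02 -0.001 0 0;0.04 0.04 -0.001 0 0;0.04 0.052 -0.001 0 0;0.04 0.052 -0.001 0 0;0.04 0.052 -0.001 0 0")

```text
time: 39.0
tool_pos: [0.5485, 0.2638, 0.1475]
tcp_rot: [0.707, 0.018, -0.019, -0.707]
ft_force: [0.1, 0.8, 1.0]
grip_width: 0.001
```

Run:
```python
from h import *
s=read_camera("side");t=read_camera("top");dg(-39,200,147)
st();cv2.imwrite("pics/m26.png",up(s,225,100,305,170,8))
```

```text
delta [-0.0246  0.0019 -0.0002] roll 0.0 | yawz 1.624 pos [0.5491 0.264  0.1489] t 39.1
loc [-14.4 200.2 148.9]
t 39.1 [0.5491 0.264  0.1489] F [-0.4  0.6 -0.6] g 0.001 q [ 0.32  0.26  1.47 -0.    1.41 -1.3 ]
```

View pics/m26.png

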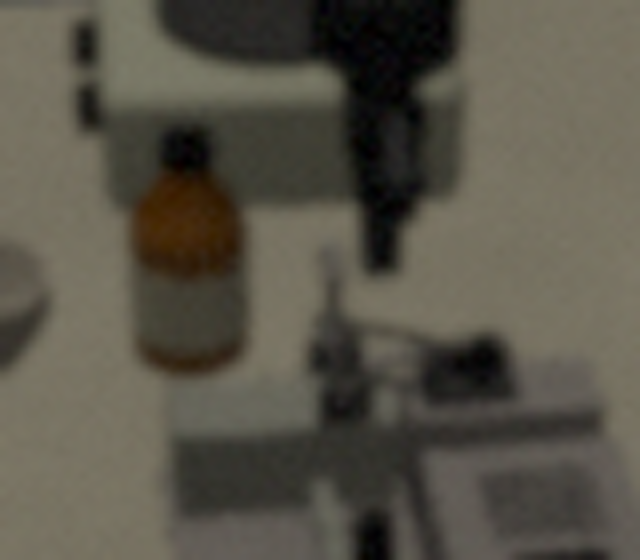

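Emit:
arm_command(deltas="-0.008 0.007 0 0 0;-0.015 0.007 0 0 0;-0.023 0.006 0 0 0;-0.033 0.006 0 0 0;-0.043 0.008 0 0 0;-0.052 0.012 0 0 0;-0.06 0.018 0 0 0;-0.06 0.018 0 0 0")

```text
time: 39.77
tool_pos: [0.487, 0.2605, 0.1287]
tcp_rot: [0.707, 0.019, -0.019, -0.707]
ft_force: [-0.1, 0.2, 0.0]
grip_width: -0.001
```

Run:
```python
from h import *
s=read_camera("side");dg(-87,200,118)
st();cv2.imwrite("pics/m27.png",up(s,225,100,305,170,8))
```

```text
delta [-0.0111  0.0112 -0.    ] roll 0.001 | yawz 1.624 pos [0.4878 0.2606 0.1292] t 39.8
loc [-75.8 200.  129.2]
t 39.82 [0.4878 0.2606 0.1292] F [-0.3 -0.1  1.3] g 0.004 q [ 0.35  0.16  1.63  0.    1.35 -1.27]
```

View pics/m27.png

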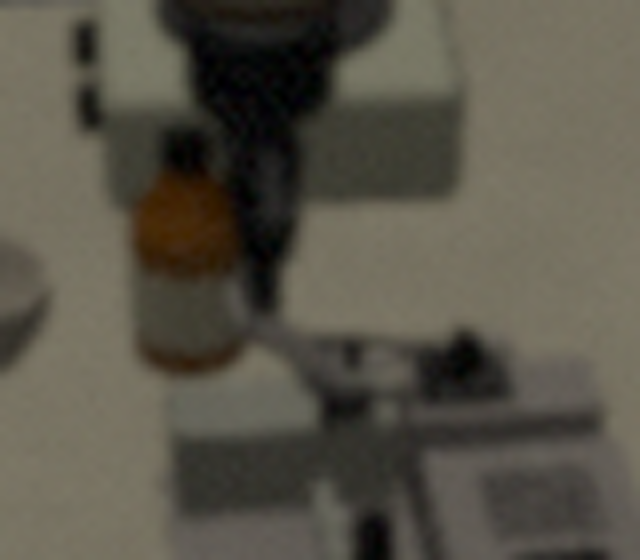

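Emit:
arm_command(deltas="-0.005 0.005 0 0 0;-0.009 0.01 0 0 0;-0.013 0.015 0 0 0;-0.016 0.02 0 0 0;-0.018 0.025 0 0 0;-0.018 0.025 0 0 0")

```text
time: 40.32
tool_pos: [0.4699, 0.2595, 0.1033]
tcp_rot: [0.707, 0.018, -0.02, -0.707]
ft_force: [0.9, 0.3, -0.1]
grip_width: -0.002
```

Run:
```python
from h import *
s=read_camera("side");dg(-97,200,90)
st();cv2.imwrite("pics/m28.png",up(s,225,100,305,170,8))
```

```text
delta [-0.0037  0.014   0.0001] roll 0.0 | yawz 1.624 pos [0.4703 0.2595 0.104 ] t 40.4
loc [-93.3 199.9 104. ]
t 40.37 [0.4703 0.2595 0.104 ] F [ 1.   0.4 -0.4] g 0.001 q [ 0.36  0.15  1.7  -0.    1.29 -1.26]
```

View pics/m28.png

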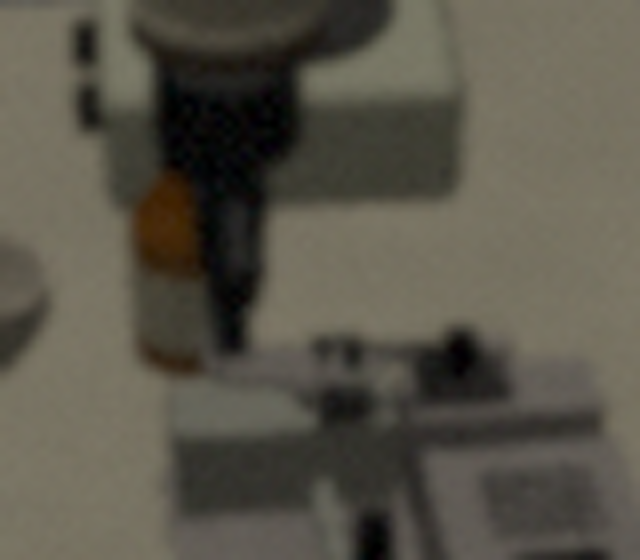

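Loop is at the hook; lever ~15°. Press down.

Emit:
arm_command(deltas="-0.001 0.004 0 0 0;-0.002 0.008 0 0 0;-0.003 0.012 0 0 0;-0.003 0.014 0 0 0;-0.003 0.016 0 0 0;-0.003 0.016 0 0 0")

```text
time: 40.87
tool_pos: [0.4677, 0.2595, 0.0883]
tcp_rot: [0.707, 0.019, -0.019, -0.707]
ft_force: [0.1, 0.8, -0.2]
grip_width: 0.004
```

Run:
```python
from h import *
s=read_camera("side");dg(-97,200,90)
st();cv2.imwrite("pics/m29.png",up(s,225,100,305,170,8))
```

```text
delta [-0.0012 -0.0014  0.    ] roll 0.0 | yawz 1.624 pos [0.4679 0.2595 0.0886] t 40.9
loc [-95.8 200.   88.6]
t 40.92 [0.4679 0.2595 0.0886] F [1.1 0.9 0.4] g -0.003 q [ 0.36  0.16  1.72 -0.    1.26 -1.26]
```

View pics/m29.png

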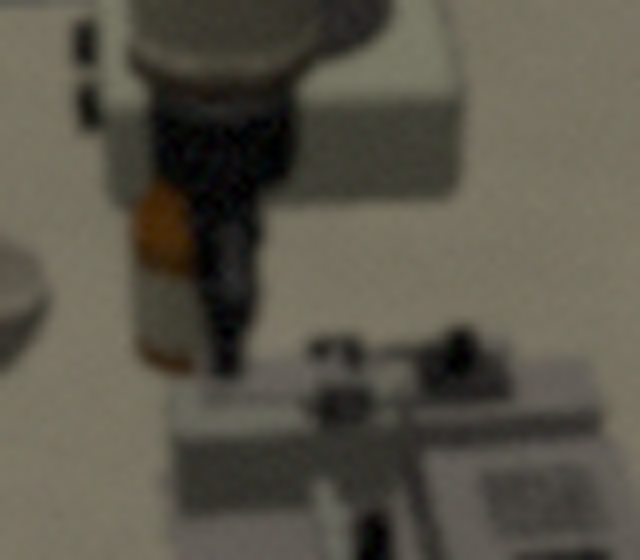

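Emit:
arm_command(deltas="0 0.003 0 0 0;0 0.005 0 0 0;0 0.007 0 0 0;0 0.007 0 0 0")

```text
time: 41.25
tool_pos: [0.4684, 0.2599, 0.0861]
tcp_rot: [-0.706, -0.02, 0.018, 0.707]
ft_force: [-26.2, -9.9, 64.2]
grip_width: 0.004
```

Emit:
arm_command(deltas="0 -0.01 0 0 0;0 -0.04 0 0 0;0 -0.08 0 0 0;0 -0.12 0 0 0;0 -0.12 0 0 0")

```text
time: 41.67
tool_pos: [0.47, 0.2604, 0.2097]
tcp_rot: [-0.706, -0.022, 0.015, 0.708]
ft_force: [0.5, 0.1, 0.9]
grip_width: 0.001
```

Emit:
arm_command(deltas="-0.1 -0.05 0 0 0;-0.1 -0.05 0 0 0;-0.1 -0.05 0 0 0;-0.1 -0.05 0 0 0;-0.1 -0.05 0 0 0")

```text
time: 42.08
tool_pos: [0.3677, 0.2545, 0.2529]
tcp_rot: [-0.706, -0.02, 0.018, 0.707]
ft_force: [0.3, 0.1, 0.5]
grip_width: 0.002
```

Run:
```python
from h import *
p=np.load("est.npz")["dry"]
s=read_camera("side");t=read_camera("top");st()
cv2.imwrite("pics/m30.png",up(s,225,110,325,210,6));cv2.imwrite("pics/m30b.png",up(t,130,120,290,220,5))
cv2.imwrite("pics/m30t.png",t);cv2.imwrite("pics/m30s.png",s)
```

```text
t 42.18 [0.3685 0.2542 0.2514] F [ 0.1 -0.1  0.1] g -0.0 q [ 0.43 -0.13  1.68 -0.    1.59 -1.19]
```

View pics/m30.png

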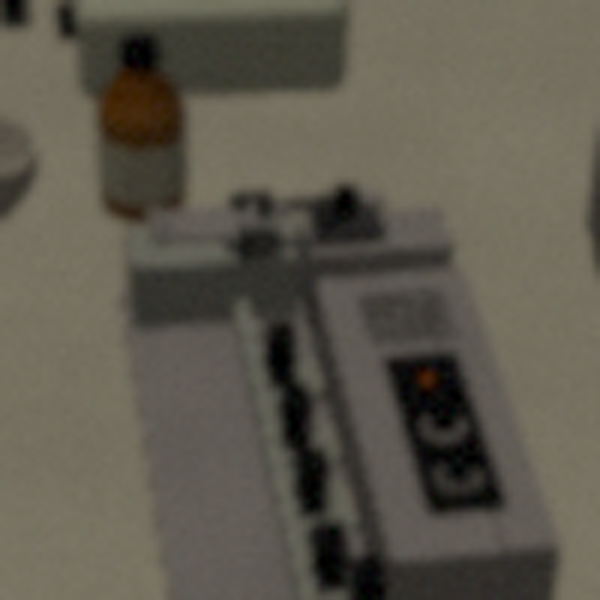

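View pics/m30b.png

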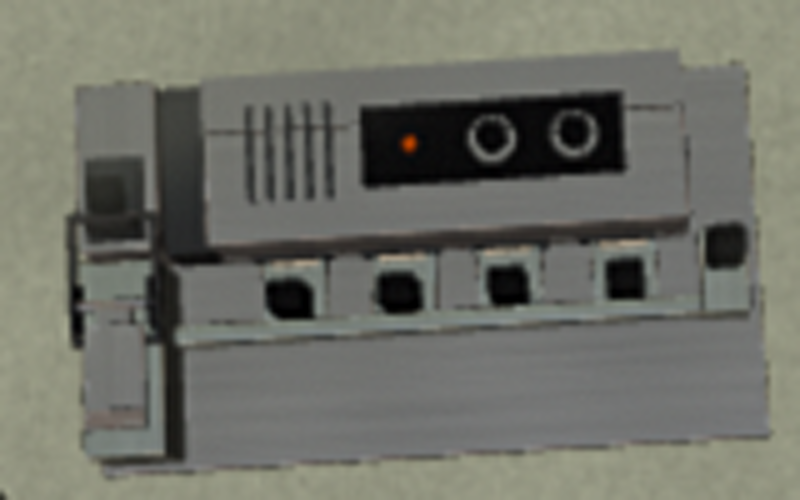

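View pics/m30t.png

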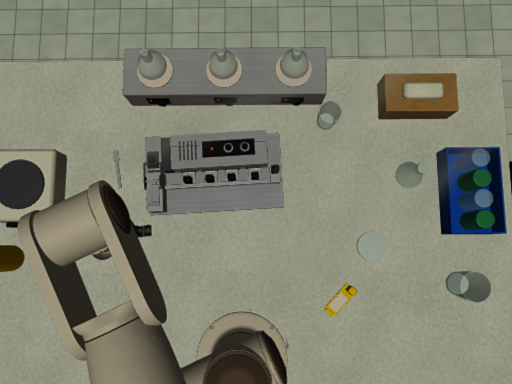

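Run:
```python
from h import *
p=np.load("est.npz")["dry"]
print("post",loc(p,onz("top",uc([(727,245)],130,120,5)[0],.085)),"(start -53.7)")
print("tab",loc(p,tri(uc([(347,195)],225,110,6)[0],uc([(107,187)],130,120,5)[0])))
print("bar",loc(p,onz("top",uc([(113,214)],130,120,5)[0],.081)))
t=cv2.imread("pics/m30t.png");s=cv2.imread("pics/m30s.png")
cv2.imwrite("pics/z.png",np.hstack([up(t,135,130,185,220,8),up(s,240,130,295,175,8)[:360].repeat(2,0)[:720][:, :400]]))
cv2.imwrite("pics/z2.png",up(s,240,130,295,175,12))
st()
```

```text
post [ -19.29185041 -166.85767328   85.        ] (start -53.7)
tab [ 30.68612765 197.53462825 102.63391709]
bar [ 22.15266582 200.16746097  81.        ]
t 42.18 [0.3685 0.2542 0.2514] F [ 0.1 -0.1  0.1] g -0.0 q [ 0.43 -0.13  1.68 -0.    1.59 -1.19]
```

View pics/z2.png

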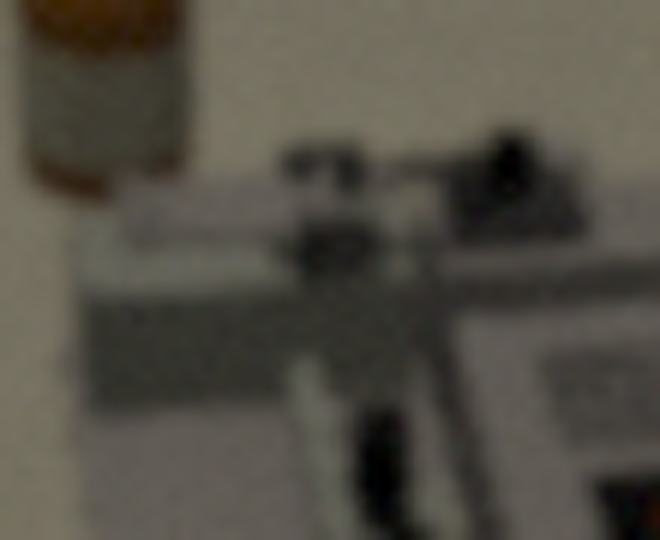

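Run:
```python
from h import *
t=cv2.imread("pics/m30t.png");cv2.imwrite("pics/z3.png",up(t,135,130,185,220,6))
```

```text
(no output)
```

View pics/z3.png

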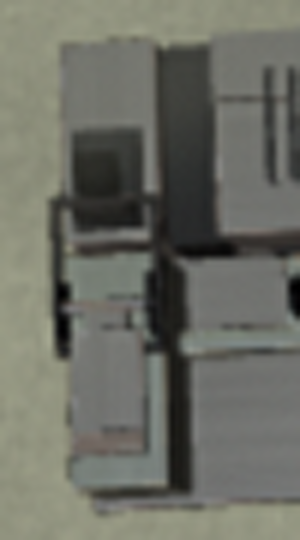

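Run:
```python
from h import *
dg(7,-172,200)
```

```text
delta [ 0.2022  0.0515 -0.372 ] roll 0.0 | yawz 1.624 pos [0.3685 0.2542 0.2514] t 42.2
loc [-195.3  200.   251.4]
```

Emit:
arm_command(deltas="0.202 0.05 -0.372 0 0;0.202 0.05 -0.372 0 0;0.202 0.05 -0.372 0 0;0.202 0.05 -0.372 0 0;0.202 0.05 -0.372 0 0;0.202 0.05 -0.372 0 0;0.202 0.05 -0.372 0 0;0.202 0.05 -0.372 0 0")

```text
time: 42.85
tool_pos: [0.5424, -0.0307, 0.2111]
tcp_rot: [-0.707, -0.018, 0.019, 0.707]
ft_force: [0.4, 1.4, -0.4]
grip_width: -0.001
```

Run:
```python
from h import *
t=read_camera("top");s=read_camera("side");cv2.imwrite("pics/m31s.png",s)
p=np.load("est.npz")["dry"]
b=up(s,240,110,310,170,10)
# loop hypotheses overlay: P pivot x
def seg(im,A,B,col):
    q=(proj("side",T(p,[A,B]))-[240,110]+.5)*10-.5;cv2.line(im,*[tuple(int(k) for k in v) for v in q],col,1)
c=b.copy()
for P in (-41,):
  for bx,bz,col in((P+54,80,(0,255,0)),(P+52,96,(0,0,255))):
    for y in(175,225): seg(c,(P-21,y,79),(bx,y,bz),col)
    seg(c,(bx,175,bz),(bx,225,bz),col)
cv2.imwrite("pics/m31.png",np.vstack([b[:300,:],c[:300,:]])); cv2.imwrite("pics/m31c.png",c)
dg(7,-172,200)
```

```text
delta [ 0.0434  0.0094 -0.0757] roll -0.005 | yawz 1.619 pos [ 0.5432 -0.033   0.2096] t 43.0
loc [-36.  -96.1 209.6]
```

View pics/m31c.png

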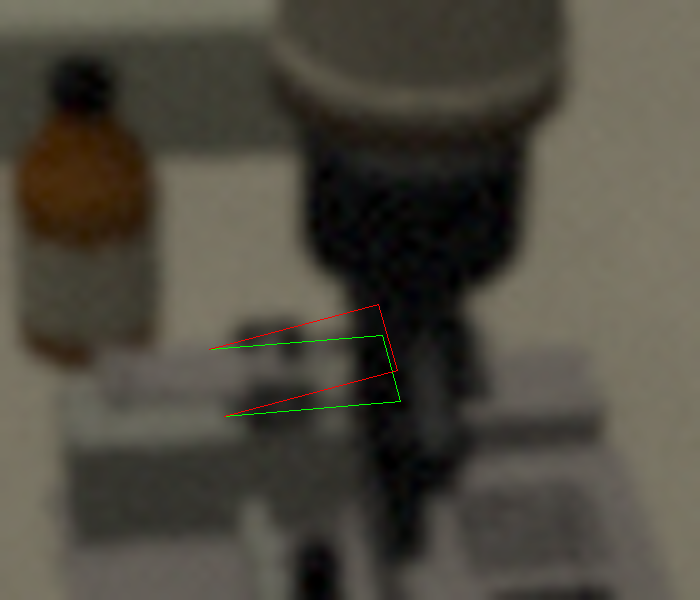

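Emit:
arm_command(deltas="0.043 0.009 -0.076 -0.005 0;0.043 0.009 -0.076 -0.005 0;0.043 0.009 -0.076 -0.005 0;0.043 0.009 -0.076 -0.005 0;0.043 0.009 -0.076 -0.005 0")

```text
time: 43.37
tool_pos: [0.5881, -0.1015, 0.2024]
tcp_rot: [-0.707, -0.02, 0.021, 0.707]
ft_force: [0.6, 0.9, 0.5]
grip_width: -0.004
```

Run:
```python
from h import *
t=read_camera("top");s=read_camera("side")
dg(8,-172,65)
cv2.imwrite("pics/m32.png",up(s,240,110,340,230,5))
p=np.load("est.npz")["dry"]
b=up(s,240,110,310,170,10)
def seg(im,A,B,col):
    q=(proj("side",T(p,[A,B]))-[240,110]+.5)*10-.5;cv2.line(im,*[tuple(int(k) for k in v) for v in q],col,1)
c=b.copy();P=-41
for bx,bz,col in((P+54,80,(0,255,0)),(P+52,96,(0,0,255))):
    for y in(175,225): seg(c,(P-21,y,79),(bx,y,bz),col)
    seg(c,(bx,175,bz),(bx,225,bz),col)
cv2.imwrite("pics/m32c.png",c)
```

```text
delta [ 0.003   0.1384 -0.006 ] roll 0.006 | yawz 1.63 pos [ 0.5879 -0.1007  0.2034] t 43.5
loc [   5.  -166.   203.4]
```

View pics/m32.png

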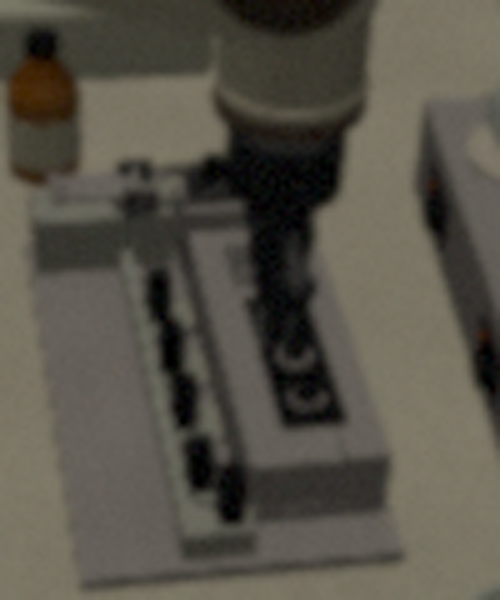

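View pics/m32c.png

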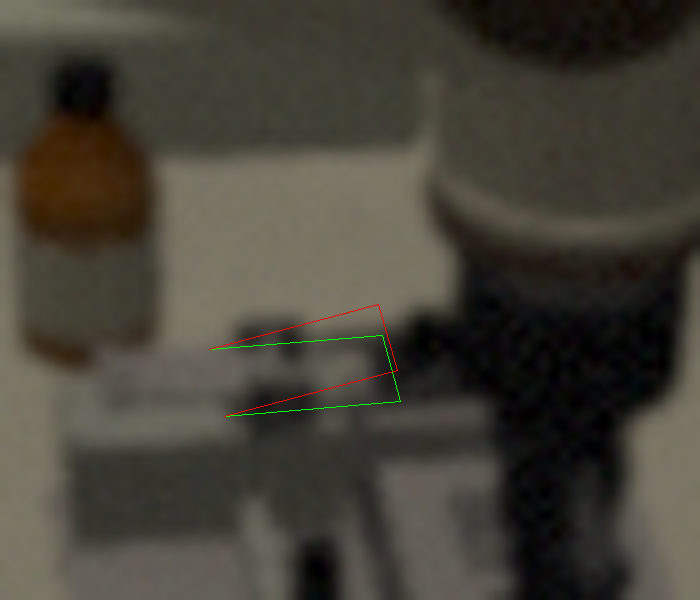

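Emit:
arm_command(deltas="0.006 0.04 -0.008 0 0;0.006 0.08 -0.008 0 0;0.006 0.11 -0.008 0 0;0.006 0.135 -0.008 0 0;0.006 0.135 -0.008 0 0;0.006 0.135 -0.008 0 0")

```text
time: 43.97
tool_pos: [0.5942, -0.1082, 0.0688]
tcp_rot: [-0.707, -0.02, 0.021, 0.707]
ft_force: [-0.5, -1.0, 1.3]
grip_width: -0.001
```

Emit:
arm_command(deltas="-0.003 0 0 0 0;-0.006 0 0 0 0;-0.008 0 0 0 0;-0.01 0 0 0 0;-0.01 0 0 0 0")

```text
time: 44.38
tool_pos: [0.5872, -0.1097, 0.0709]
tcp_rot: [0.707, 0.023, -0.018, -0.706]
ft_force: [19.6, 4.3, -4.3]
grip_width: -0.003
```

Emit:
arm_command(deltas="0.012 0 0 0 0;0.012 -0.04 0 0 0;0.012 -0.08 0 0 0;0.012 -0.12 0 0 0;0.012 -0.16 0 0 0;0.012 -0.18 0 0 0;0.012 -0.18 0 0 0")

```text
time: 44.97
tool_pos: [0.5977, -0.1094, 0.2558]
tcp_rot: [0.708, 0.024, -0.017, -0.706]
ft_force: [0.2, -0.1, 1.3]
grip_width: 0.002
```

Emit:
arm_command(deltas="-0.15 0 -0.2 0 0;-0.15 0 -0.2 0 0;-0.15 0 -0.2 0 0;-0.15 0 -0.2 0 0;-0.15 0 -0.2 0 0;-0.15 0 -0.2 0 0;-0.15 0 -0.2 0 0;-0.15 0 -0.2 0 0")

```text
time: 45.63
tool_pos: [0.4572, -0.3189, 0.2492]
tcp_rot: [0.707, 0.019, -0.019, -0.707]
ft_force: [0.5, 0.6, 0.4]
grip_width: -0.001
```

Run:
```python
from h import *
t=read_camera("top");s=read_camera("side");st()
cv2.imwrite("pics/m33.png",up(t,130,120,290,220,5));cv2.imwrite("pics/m33s.png",s)
```

```text
t 45.73 [ 0.4586 -0.317   0.2491] F [ 0.2  1.  -0.4] g 0.0 q [-0.74  0.11  1.45  0.    1.58 -2.37]
```

View pics/m33.png

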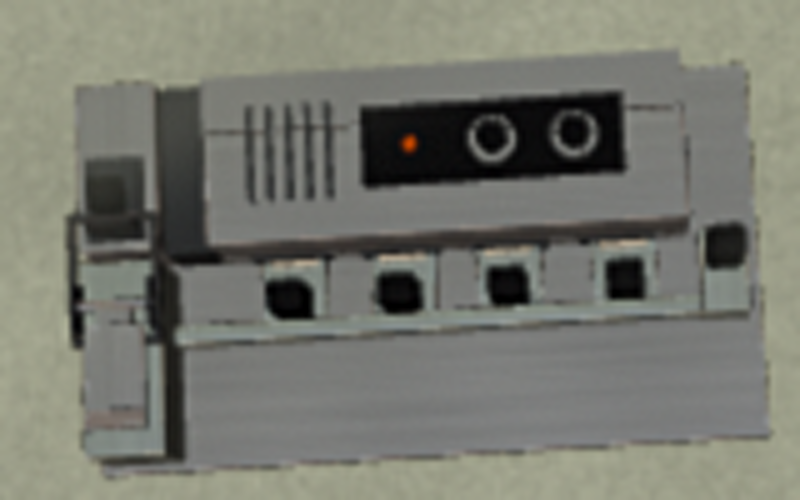

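View pics/m33s.png

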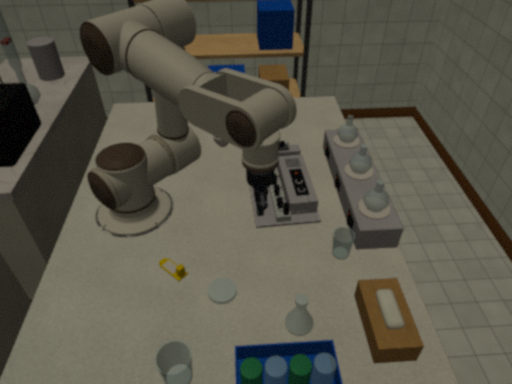

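Bar, carriers, loop and lever are unchanged by the pull, and the bystanders stand where they were. Handing in.

```bash
python3 -c "
from workcell import *
print(job_done(), sense()['time'])"
```

```text
the job is handed in; nothing more can be done
the job is handed in; nothing more can be done
```

I pulled the press bar back and pushed all four carriers blade-first into slots 0 to 3, each until it met the slot's end. I then pushed the bar in to its stop, swung the loop over the keeper and pressed the lever down flat. The job was handed in at about 46 s, with the arm clear of everything.

**Bar held shut:** I pushed the grip post back towards the robot with about 20 N, where the bar's own friction is only 3 N. The bar, loop and lever looked unmoved in the pictures afterwards.

**Carriers:** All four posts lay on the fully-home model in both camera views, and each insertion ended in a 10–31 N stop.

**Other things on the bench:** The glassware, spatula and yellow look-alike looked unmoved in the pictures. I judged this by eye and did not measure it.

**Disagreements:**
- Locating the loop's tab from both cameras put it about 7 mm higher than a hooked loop should lie. The loop's level lie in the side view and the pull test both say it is hooked.
- The last press on the already flat lever was firmer than needed: the wrist read about 70 N in all, 64 N of it upward. That is within the 120 N wrist limit and came through the fingertips.

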